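# Trace a template's curved edge with a layout stylus

## Robot

A 6-joint arm with a two-finger parallel gripper is mounted at the origin on a cart in front of the work surface, level with it; the furniture and walls round the work are solid. World frame = base frame: x ahead of the robot, y to its left, z up, the work surface at z = 0. Lengths are in m, angles in rad, forces in N, time in s.
With the tool pointing down it reaches from about 0.375 to 0.975 m from the base axis. Payload 3.8 kg.
Tool frame: the origin (TCP) lies between the finger pads, 19 mm behind the fingertips; this is the grasp point; z points along the fingers, y is the line along which they close (so a half turn about z gives the same grasp; the last joint's range is limited). The gripper opens to 88 mm and grips with 3 to 60 N. Pads are 18 mm wide; open, the fingers measure 123 mm over their backs; the gripper's body (75 mm by 187 mm) begins 45 mm behind the grasp point.
Start: joints at [-1.247, 0.264, 1.604, -0, 1.274, -0.037], TCP at [0.238, -0.632, 0.257] pointing down, gripper open.
Joint ranges: [-2.63, 2.63], [-0.94, 2.18], [0.31, 2.57], [-1.31, 4.45], [0, 2.66], [-2.55, 2.55]. Speed limits (rad/s): [2.57, 2.57, 3.14, 3.14, 3.14, 3.14].

## Interface

Orientations are given as a unit quaternion [x, y, z, w].
In Python, from station import arm gives the robot as it stands.
- The arm moves only by the tool move_arm, never from a script. Its argument "deltas" is a list of rows, each a list of 7 numbers: the shift along the tool's x, y, z in cm, then the turn, a rotation vector about the tool's x, y, z in rad, then the finger opening in cm, from 0 to 8.81. In form: [[tx, ty, tz, wx, wy, wz, jaw], ...]. A call has 1 to 20 rows; each row is the pose to reach, as a shift and turn from the pose commanded when the call began, along the tool's axes at that moment; what a row does not reach only later rows make up. A row lasts 1/10 s, in which the tool goes at most 50 mm and 8.59 degrees, less where a joint would pass 70% of its speed; a pose out of reach is approached as far as the arm can. A call with a gripper value outside its range is refused whole. The fingers move at their own pace and stop on an object; "squeeze" is the grip in N (left out, the last holds). Time passes only in rows, so rows that repeat a pose let the fingers close. It gives the time, the measured TCP pose, the force, the opening and the grip force at its end, in the units of the state.
- arm.sense(): the state, without advancing time (a new reading comes with each control period).
- arm.snapshot(name): name is "scene" or "top" or "wrist"; returns a dict with "frame" (384x512x3 uint8, red, green, blue), "range_z" (384x512 float32, m along the optical axis (not along the pixel's ray), 0 where there is no reading), "fx", "fy", "cx", "cy" (pixels), "xyz" and "orientation" of the camera in the world; the wrist camera has in their place "hand_eye" (4x4, takes a point from camera to tool coordinates, whose origin is the TCP and whose axes are the flange's). Camera axes: x right, y up, looking along -z (the intrinsics and any distortion apply to the point x, -y, -z); pixel columns grow to the right and rows downward; lengths in m; the calibration is good to about 2 mm. The wrist camera is an equidistant fisheye: a pixel r from the principal point sees the ray r / f radians off the axis. A picture is of the moment at which its call begins: read the wrist's pose just before it.
- arm.job_done(): hands the job in; it is judged then, once.
The state is a dict: "time": time; "joint_positions": joint angles; "joint_vel": joint speeds; "joint_torque": joint torques, N m; "tool_pos": TCP position; "ee_rot": TCP orientation; "contact_force": force on the tool from outside, world axes, zero at the start; "moment": the same for the moment, N m; "finger_gap": opening from 0.0 (shut) to 1.0 (fully open); "finger_force": force on a finger pad.
Only numpy, scipy, OpenCV 4.12 (cv2) and the standard library are available. Lean on these libraries where they do the work, as an engineer would, in place of code of your own. Each camera call takes 0.05 s, during which the arm holds its last target. There are 200 camera calls.

## Task

The curve of the plywood template has to be marked on the blank under it. Lift the layout stylus out of its fitted tray by the neck, put it down, take it again by its handle, and draw its ball nose slowly along the whole curved edge from the far end of the template to the end nearest you, keeping it lightly against both the blank's face and the template's edge, so that the blank, which only lies there, does not get pushed away. Then lay the stylus flat on the saw top, clear of the blank and the tray, and leave the tools lying about where they are.

Things in the scene. Friction and masses are not known exactly. Their poses are not given: they have to be found in the camera images.
- blank: Brown wooden blank, 270 (x) x 150 (y) x 20 mm, about 1.3 kg, lying loose on the saw top right of the rip fence (80 mm high); it skids if pushed sideways with more than about 7 N. Origin at the centre of its underside, z up; its +x end points away from the robot (within 0.3 rad), +y to the robot's left. Its upper face is at z = 20 mm and is bare on the -y side of the template.
- template: Plywood template, 9 mm thick, screwed on the blank; origin 20 mm above the blank's, same axes. It spans x = -112 to 112 mm; straight back edge at y = 66. Its working edge, facing -y, is a smooth upright S-curve whose course is not given (find it by touch or sight): between y = -5 and 25 mm, slope within 0.3 of the x axis, radius over 120 mm. Contact is checked from x = +87 to -87 mm.
- stylus: Layout stylus, 165 mm long, 80 g: dark square wooden handle 110 x 20 x 20 mm with brass ferrule, steel neck 10 x 10 mm from x = 55 to 88 mm, then a tapering nose to x = 110 mm. Origin on its axis amid the handle (10 mm up when lying on the table), x along the axis to the nose, four sides alike. Balance near x = 10 to 20 mm. While tracing, keep the TCP within 65 mm of this origin.
- stylus_ball (a point): Centre of the stylus's round nose, radius 2.5 mm, at stylus x = 107.5 mm: it touches the blank when 2.5 mm above its face, and the template when 2.5 mm from its edge. Lean the stylus away from the template (handle to the -y side, some 20 degrees), or its shank rides on the template's upper edge where the curve slopes.
- stylus_neck (a point): Middle of the stylus's neck, at stylus x = 72 mm, on the axis.
- tray: Pale wooden fitted tray, fixed, left of the rip fence: x = -67 to 119, y = -42 to 42 mm about its origin, 26 mm high, x as the stylus's. The stylus lies in it, axis 15 mm up; the handle is sunk in a close well (1.5 mm play, 1 mm below the tray's top), so only the neck can be gripped, in the open finger channel across the whole tray from x = 53 to 92 mm, floor 5 mm up.
- hold_down_jig: Bystander: toggle clamp with red handle on a plywood base, 100 x 150 x 96 mm, right of the blank; origin at the centre of its underside.
- wax_tin: Bystander: round tin with red lid, 74 mm across, 40 mm high, left of the tray on the robot's side; origin at the centre of its underside.
- sanding_block: Bystander: cork sanding block, 65 x 100 x 30 mm, beyond the tray; origin at the centre of its underside.
Mind the look-alikes: they are no part of the job. Several things have the shape of the stylus; the one meant has the colours described above.

How it is judged:
On the way, in this order (a step that is already met when the one before it is completed fails the run):
1. the stylus is lifted out of its tray (z of stylus in the frame of tray above 0.05 m), for 0.1 s.
2. the stylus is put down outside the tray and let go (contact force between the fingers and stylus below 0.05 N and contact force between stylus and tray below 0.05 N and linear speed of stylus below 0.03 m/s and height (world z) of stylus below 0.06 m and horizontal distance between stylus and tray above 0.055 m), for 0.2 s.
3. the stylus, held by its handle, touches the blank's face and the template's edge together near the far end of the curve (blank x = 80 mm, give or take 7) (x of stylus_ball in the frame of blank between 0.073 and 0.087 m and y of stylus_ball in the frame of blank below 0.04 m and z of stylus_ball in the frame of blank below 0.0245 m and contact force between stylus and template above 0.2 N and contact force between stylus and blank_c0 above 0.2 N and distance between the grasp point and stylus below 0.065 m), for 0.05 s.
4. the stylus, held by its handle, touches the blank's face and the template's edge together a sixth of the way along (blank x = 53 mm, give or take 7) (x of stylus_ball in the frame of blank between 0.046 and 0.06 m and y of stylus_ball in the frame of blank below 0.04 m and z of stylus_ball in the frame of blank below 0.0245 m and contact force between stylus and template above 0.2 N and contact force between stylus and blank_c0 above 0.2 N and distance between the grasp point and stylus below 0.065 m), for 0.05 s.
5. the stylus, held by its handle, touches the blank's face and the template's edge together a third of the way along (blank x = 27 mm, give or take 7) (x of stylus_ball in the frame of blank between 0.02 and 0.034 m and y of stylus_ball in the frame of blank below 0.04 m and z of stylus_ball in the frame of blank below 0.0245 m and contact force between stylus and template above 0.2 N and contact force between stylus and blank_c0 above 0.2 N and distance between the grasp point and stylus below 0.065 m), for 0.05 s.
6. the stylus, held by its handle, touches the blank's face and the template's edge together half way along (blank x = 0 mm, give or take 7) (x of stylus_ball in the frame of blank between -0.007 and 0.007 m and y of stylus_ball in the frame of blank below 0.04 m and z of stylus_ball in the frame of blank below 0.0245 m and contact force between stylus and template above 0.2 N and contact force between stylus and blank_c0 above 0.2 N and distance between the grasp point and stylus below 0.065 m), for 0.05 s.
7. the stylus, held by its handle, touches the blank's face and the template's edge together two thirds of the way along (blank x = -27 mm, give or take 7) (x of stylus_ball in the frame of blank between -0.034 and -0.02 m and y of stylus_ball in the frame of blank below 0.04 m and z of stylus_ball in the frame of blank below 0.0245 m and contact force between stylus and template above 0.2 N and contact force between stylus and blank_c0 above 0.2 N and distance between the grasp point and stylus below 0.065 m), for 0.05 s.
8. the stylus, held by its handle, touches the blank's face and the template's edge together five sixths of the way along (blank x = -53 mm, give or take 7) (x of stylus_ball in the frame of blank between -0.06 and -0.046 m and y of stylus_ball in the frame of blank below 0.04 m and z of stylus_ball in the frame of blank below 0.0245 m and contact force between stylus and template above 0.2 N and contact force between stylus and blank_c0 above 0.2 N and distance between the grasp point and stylus below 0.065 m), for 0.05 s.
9. the stylus, held by its handle, touches the blank's face and the template's edge together near the near end of the curve (blank x = -80 mm, give or take 7) (x of stylus_ball in the frame of blank between -0.087 and -0.073 m and y of stylus_ball in the frame of blank below 0.04 m and z of stylus_ball in the frame of blank below 0.0245 m and contact force between stylus and template above 0.2 N and contact force between stylus and blank_c0 above 0.2 N and distance between the grasp point and stylus below 0.065 m), for 0.05 s.
At the end, for the whole second after the job is handed in: The stylus lies flat (within 0.1 rad, its axis 6 to 14 mm up) on the saw top, at rest, released, touching neither blank nor tray; the blank is within 20 mm of where it lay at the start; the hold-down jig, wax tin and sanding block are within 20 mm of where they stood (height (world z) of stylus between 0.006 and 0.014 m and angle between stylus's own x axis and vertical between 1.47 and 1.67 rad and contact force between stylus and blank below 0.02 N and contact force between stylus and tray below 0.02 N and linear speed of stylus below 0.02 m/s and contact force between the fingers and stylus below 0.02 N and distance of blank from where it was at the start of the episode below 0.02 m).
It fails at once if the stylus is pressed with more than 25 N on the template or the blank (contact force between stylus and template above 25 N or contact force between stylus and blank above 25 N).
It fails at once if the stylus is drawn over the blank faster than 0.12 m/s (contact force between stylus and blank above 0.3 N and linear speed of stylus above 0.12 m/s).
It fails at once if the blank is pushed more than 20 mm away (distance of blank from where it was at the start of the episode above 0.02 m).
It fails at once if the hold-down jig, the wax tin or the sanding block is moved by more than 20 mm (distance of any of hold_down_jig, wax_tin, sanding_block from where it was at the start of the episode above 0.02 m).
It also fails if it takes over 72 s, if anything falls off the work surface, if the arm or the gripper's body presses on something with over 40 N, if the wrist force passes 120 N, or if a joint passes its speed limit or range.

## Working session

There is one attempt and no reset: what is moved stays moved. The work goes in short steps, Python scripts to look and compute and a tool call to move; the robot and the scene stay as the last step left them, time stands still between calls to the robot, and variables do not carry over. Pictures are saved under pics/ and viewed, at most 11 in all, crops included, and the job is handed in when it is done.

Besides the shell and the picture viewer there is one more tool, called after ">>>" by a JSON object that holds its "fn" and its "kwargs". move_arm: Moves the arm, as the interface text tells. Its arguments: {"type":"object","properties":{"deltas":{"type":"array","items":{"type":"array","items":{"type":"number"}}},"squeeze":{"type":"number"}},"required":["deltas"]}

```bash
ls; mkdir -p pics
cat > h.py <<'E'
import numpy as np, cv2
from scipy.spatial.transform import Rotation as R
from station import arm
def cloud(s):
    # world points per pixel for scene/top
    d=s["range_z"]; v,u=np.mgrid[0:384,0:512]
    p=np.stack([(u-s["cx"])/s["fx"]*d,-(v-s["cy"])/s["fy"]*d,-d],-1)
    return p@R.from_quat(s["orientation"]).as_matrix().T+np.array(s["xyz"])
def plane(s,u,v,z):
    r=np.array([(u-s["cx"])/s["fx"],-(v-s["cy"])/s["fy"],-1]); r=R.from_quat(s["orientation"]).as_matrix()@r
    c=np.array(s["xyz"]); return c+r*(z-c[2])/r[2]
E
python3 - <<'E'
from h import *
import pickle
st=arm.sense(); print(st)
for n in("scene","top"):
    s=arm.snapshot(n); pickle.dump(s,open(n+".pkl","wb"))
    print(n,{k:v for k,v in s.items() if k not in("frame","range_z")})
    cv2.imwrite(f"pics/{n}.png",cv2.resize(s["frame"][:,:,::-1],(800,600)))
E
```

```text
pics
{'time': 0.0, 'joint_positions': array([-1.24687134e+00,  2.64743464e-01,  1.60534706e+00, -2.45400613e-05,
        1.27370133e+00, -3.68833024e-02]), 'joint_vel': array([-0.00037893, -0.00065998, -0.00044211, -0.00112001,  0.00060787,
       -0.00138332]), 'joint_torque': array([ 2.55459440e-06, -5.02123582e+01, -3.56876922e+01,  7.26866070e-02,
        2.93313246e-02, -1.89148914e-04]), 'tool_pos': array([ 0.23808715, -0.63091106,  0.25610904]), 'ee_rot': array([ 9.83770017e-01,  1.79430614e-01, -1.68882235e-04, -1.08661697e-03]), 'contact_force': array([-0.58618491, -0.02861569,  0.1534077 ]), 'moment': array([-0.06768819,  0.01302151, -0.00659603]), 'finger_force': 0.0, 'finger_gap': 1.0003693405633802}
scene {'fx': 363.20628162254815, 'fy': 363.20628162254815, 'cx': 259.5507354433949, 'cy': 188.867111524576, 'xyz': array([-0.16378151,  1.00202069,  0.63506804]), 'orientation': array([-0.16181992,  0.50596737,  0.80570102, -0.2620252 ])}
top {'fx': 374.0248974718096, 'fy': 374.0248974718096, 'cx': 253.3398167727155, 'cy': 191.63677138420985, 'xyz': array([0.45101269, 0.01536207, 1.24254772]), 'orientation': array([ 0.03504504, -0.03829433, -0.70017624,  0.71208049])}
```

View pics/top.png

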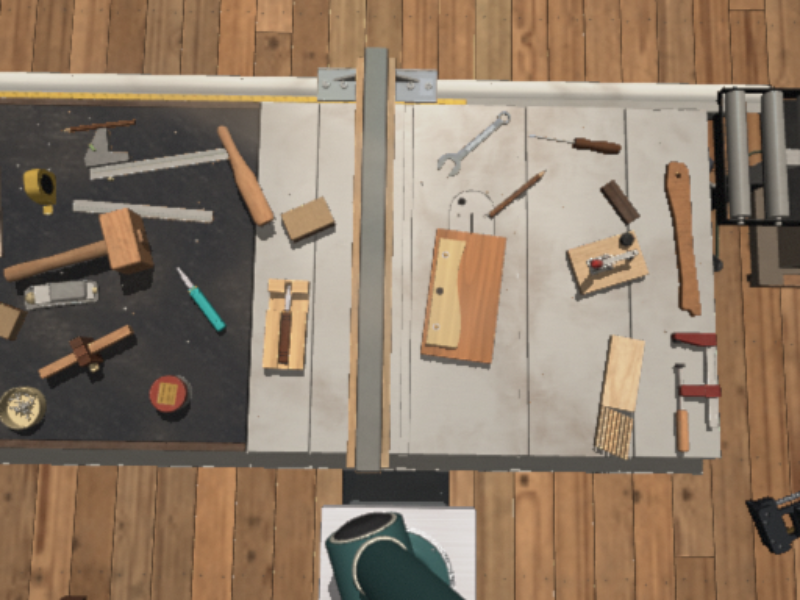

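View pics/scene.png

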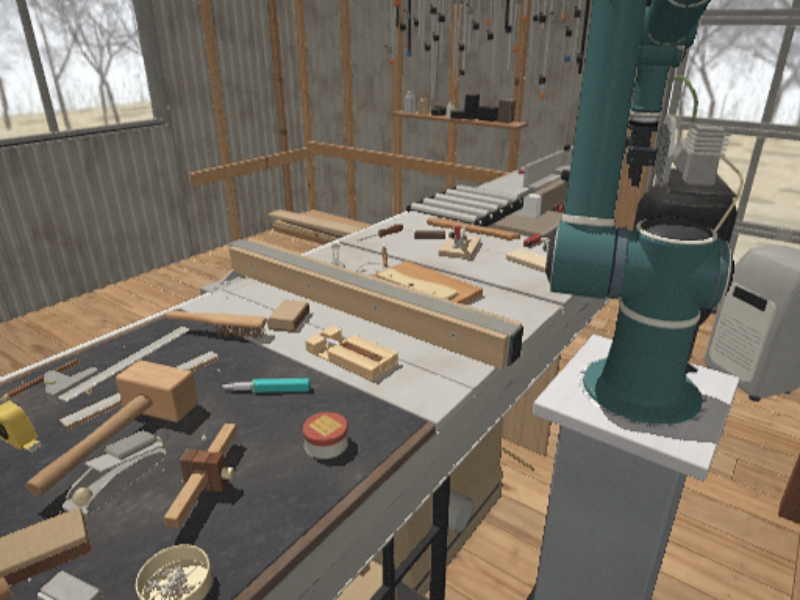

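The top view (800x600) shows these possible styli:
- dark handle in the tray, (287,335)
- teal-handled one, (205,305)
- screwdriver, (590,145)
- pencils, (518,193) and (100,126)
- dark stub, (620,200)

I choose the one in the tray. The blank is at (463,297), with the template on its left half.

Run:
```python
from h import *
import pickle
s=pickle.load(open("top.pkl","rb")); P=cloud(s); f=s["frame"]; hsv=cv2.cvtColor(f,cv2.COLOR_RGB2HSV)
def reg(x0,y0,x1,y1):
    m=np.zeros((384,512),bool); m[int(y0*.64):int(y1*.64),int(x0*.64):int(x1*.64)]=1; return m
def show(n,m):
    c,w,a=cv2.minAreaRect(P[m][:,:2].astype(np.float32)*1000)
    print(n,m.sum(),np.round(c,1),np.round(w,1),round(a,2),"zmed",np.median(P[m][:,2]).round(4),P[m].mean(0).round(4))
z=P[...,2]
tr=reg(250,260,325,385)
show("tray",tr&(z>.019)&(z<.035)); 
bl=reg(410,215,515,372)
big=bl&(z>.013)
show("blank",big&(z<.04))
show("tmpl",bl&(z>.0245))
show("table",reg(420,370,520,430))
show("jig",reg(560,225,655,305)&(z>.01)); show("fence",reg(355,200,395,400)&(z>.05))
show("teal",reg(170,260,230,340)&(hsv[...,1]>150)&(z>.005))
# dark handle, steel neck
hd=tr&(hsv[...,2]<110); show("handle",hd)
print([int(x) for x in hsv[214,184]],[int(x) for x in hsv[190,184]])
crop=np.hstack([cv2.resize(f[170:245,160:205,::-1],(360,600)),cv2.resize(f[115:235,262:330,::-1],(340,600))])
cv2.imwrite("pics/c1.png",crop)
```

```text
tray 1154 [524.5 240.8] [ 84.8 186.1] 88.07 zmed 0.026 [0.5121 0.2406 0.0259]
blank 3695 [ 592.4 -131.6] [150.6 270.4] 83.11 zmed 0.0217 [ 0.5902 -0.1307  0.0231]
tmpl 1276 [ 578.8 -107.5] [196.8 294.8] 79.84 zmed 0.0292 [ 0.5876 -0.0971  0.0481]
table 2496 [ 375.9 -116. ] [270.1 136.7] 87.07 zmed 0.0 [ 0.3743 -0.1435  0.0055]
jig 1363 [ 596.7 -238.5] [103.  576.2] 19.72 zmed 0.0192 [ 0.6649 -0.4315  0.0331]
fence 3068 [575.8  56.2] [401.2  76.7] 1.14 zmed 0.0784 [0.5759 0.0573 0.085 ]
teal 186 [551.1 406. ] [102.1  21. ] 38.03 zmed 0.0194 [0.5506 0.4055 0.0194]
handle 443 [483.7 221.4] [375.8 181.3] 55.23 zmed 0.0051 [0.5019 0.2631 0.0207]
[11, 129, 101] [11, 13, 213]
```

View pics/c1.png

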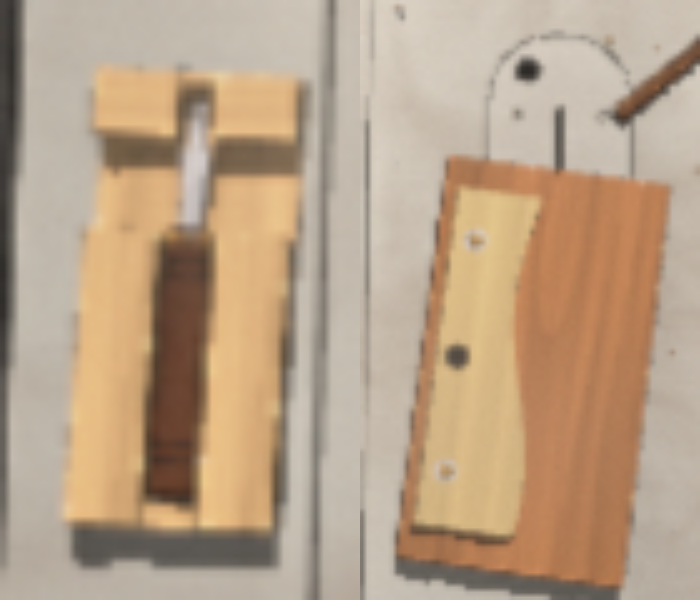

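The close crop shows dark handle, brass ferrule and grey steel neck in the pale tray: the right stylus. Tray and blank rectangles match their given sizes (186x85, 270x150). Next I measure the template's edge and the neck.

```bash
cat >> h.py <<'E'
def down(head_deg):  # tool z down, tool x at heading
    h=np.radians(head_deg); x=np.array([np.cos(h),np.sin(h),0]); z=np.array([0,0,-1.]); return R.from_matrix(np.c_[x,np.cross(z,x),z])
def go(p,rot,st=None):
    st=st or arm.sense(); r0=R.from_quat(st["ee_rot"]); d=r0.inv().apply(np.array(p)-st["tool_pos"])*100
    w=(r0.inv()*rot).as_rotvec(); print("delta cm",d.round(2),"rotvec",w.round(3),"rows>=",int(max(np.linalg.norm(d)/5,np.linalg.norm(w)/.149)+1))
def inplane(a_deg): 
    a=np.radians(a_deg); return np.array([[np.cos(a),-np.sin(a)],[np.sin(a),np.cos(a)]])
E
python3 - <<'E'
from h import *
import pickle
s=pickle.load(open("top.pkl","rb")); f=s["frame"].astype(float); hsv=cv2.cvtColor(s["frame"],cv2.COLOR_RGB2HSV)
B=np.array([.5924,-.1316]); A=inplane(-6.89)
# template edge : sample g/r ratio along lines of constant blank x
q=f[...,1]/f[...,0]
Rm=R.from_quat(s["orientation"]).as_matrix(); c=np.array(s["xyz"])
def proj(p):
    v=Rm.T@(p-c); return s["cx"]+s["fx"]*v[0]/-v[2], s["cy"]-s["fy"]*v[1]/-v[2]
out=[]
for x in np.arange(-105,106,10):
    ys=np.arange(-30,50,.5); uv=np.array([proj(np.r_[B+A@[x/1e3,y/1e3],.029]) for y in ys]).astype(np.float32)
    pr=cv2.remap(q.astype(np.float32),uv[:,:1],uv[:,1:],cv2.INTER_LINEAR).ravel()
    pr=cv2.GaussianBlur(pr[None],(5,1),0).ravel()
    lo,hi=np.median(pr[:25]),np.median(pr[-30:]); m=(lo+hi)/2; i=np.where(pr<m)[0].max()
    out.append((x,round(ys[i]+.5*(m-pr[i])/(pr[i+1]-pr[i]),1)))
print(out)
# steel neck pixels
m=np.zeros((384,512),bool); m[175:205,178:190]=1; m&=(hsv[...,1]<50)&(hsv[...,2]>120)
pts=np.array([plane(s,u,v,.02)[:2] for v,u in np.argwhere(m)]); T=inplane(-1.93); 
print("steel in tray frame mm",(((pts-[.4985,.2417])@T)*1e3).round(0).min(0),(((pts-[.4985,.2417])@T)*1e3).max(0),len(pts))
go([.5705,.2393,.18],down(-1.9)); go([.5705,.2393,.026],down(-1.9))
E
```

```text
[(np.int64(-105), np.float64(1.4)), (np.int64(-95), np.float64(-0.1)), (np.int64(-85), np.float64(-0.3)), (np.int64(-75), np.float64(-0.8)), (np.int64(-65), np.float64(0.1)), (np.int64(-55), np.float64(1.3)), (np.int64(-45), np.float64(2.6)), (np.int64(-35), np.float64(5.5)), (np.int64(-25), np.float64(7.7)), (np.int64(-15), np.float64(10.3)), (np.int64(-5), np.float64(13.1)), (np.int64(5), np.float64(15.6)), (np.int64(15), np.float64(17.3)), (np.int64(25), np.float64(19.0)), (np.int64(35), np.float64(19.5)), (np.int64(45), np.float64(20.1)), (np.int64(55), np.float64(19.0)), (np.int64(65), np.float64(18.4)), (np.int64(75), np.float64(17.4)), (np.int64(85), np.float64(15.6)), (np.int64(95), np.float64(13.5)), (np.int64(105), np.float64(11.7))]
steel in tray frame mm [ 55. -14.] [131.92243317  22.8375252 ] 86
delta cm [ 61.82 -69.68   7.77] rotvec [-0.002  0.     0.394] rows>= 19
delta cm [ 61.82 -69.65  23.17] rotvec [-0.002  0.     0.394] rows>= 20<stdin>:6: RuntimeWarning: divide by zero encountered in divide
<stdin>:6: RuntimeWarning: invalid value encountered in divide
```

>>> {"fn": "move_arm", "kwargs": {"deltas": [[61.8,-69.7,3,0,0,0.394,5],[61.8,-69.7,3,0,0,0.394,5],[61.8,-69.7,3,0,0,0.394,5],[61.8,-69.7,3,0,0,0.394,5],[61.8,-69.7,3,0,0,0.394,5],[61.8,-69.7,3,0,0,0.394,5],[61.8,-69.7,3,0,0,0.394,5],[61.8,-69.7,3,0,0,0.394,5],[61.8,-69.7,3,0,0,0.394,5],[61.8,-69.7,3,0,0,0.394,5],[61.8,-69.7,3,0,0,0.394,5],[61.8,-69.7,3,0,0,0.394,5],[61.8,-69.7,3,0,0,0.394,5],[61.8,-69.7,3,0,0,0.394,5],[61.8,-69.7,3,0,0,0.394,5],[61.8,-69.7,3,0,0,0.394,5],[61.8,-69.7,3,0,0,0.394,5],[61.8,-69.7,3,0,0,0.394,5],[61.8,-69.7,3,0,0,0.394,5],[61.8,-69.7,3,0,0,0.394,5]], "squeeze": 40}}

```text
time: 2.1
tool_pos: [0.5709, 0.2425, 0.2264]
ee_rot: [1.0, -0.015, -0.0, -0.0]
contact_force: [0.2, 0.0, -0.2]
finger_gap: 0.572
finger_force: 0.0
```

Run:
```python
from h import *
go([.5705,.2393,.027],down(-1.93))
st=arm.sense(); s=arm.snapshot("wrist"); f=s["frame"]; H=s["hand_eye"]; print(s["fx"],s["cx"],s["cy"],H.round(3).tolist())
hsv=cv2.cvtColor(f,cv2.COLOR_RGB2HSV)
# per-pixel ray onto z=.015 plane, points in tray frame
v,u=np.mgrid[0:384,0:512]; X=(u-s["cx"])/s["fx"];Y=(v-s["cy"])/s["fy"]; r=np.hypot(X,Y)+1e-9
d=np.stack([np.sin(r)*X/r,-np.sin(r)*Y/r,-np.cos(r)],-1)
r0=R.from_quat(st["ee_rot"]).as_matrix(); Dw=d@(r0@H[:3,:3]).T; o=st["tool_pos"]+r0@H[:3,3]
def at(z): return o+Dw*((z-o[2])/Dw[...,2])[...,None]
T=inplane(-1.93)
for nm,z,cond,xr in (("steel",.020,(hsv[...,1]<60)&(hsv[...,2]>90),(58,86)),("handle",.025,(hsv[...,2]<130)&(hsv[...,1]>90),(-50,50))):
    p=((at(z)[...,:2]-[.4985,.2417])@T)*1e3
    m=cond&(p[...,0]>xr[0])&(p[...,0]<xr[1])&(abs(p[...,1])<18)&(Dw[...,2]<-.2)
    q=p[m]; print(nm,len(q),q.mean(0).round(1),np.percentile(q,[3,97],axis=0).round(1).tolist())
cv2.imwrite("pics/w1.png",f[:,:,::-1])
```

```text
delta cm [-0.02  0.34 19.94] rotvec [-0.001  0.001  0.004] rows>= 4
297.3186396354542 253.49490442028133 189.34393298685038 [[0.001, 0.948, 0.317, 0.083], [1.0, -0.001, -0.0, -0.001], [0.0, 0.317, -0.948, -0.127], [0.0, 0.0, 0.0, 1.0]]
steel 209 [71.9  1.3] [[58.6, -3.4], [84.8, 5.9]]
handle 479 [9.2 2.7] [[-40.7, -8.1], [47.9, 10.5]]
```

View pics/w1.png

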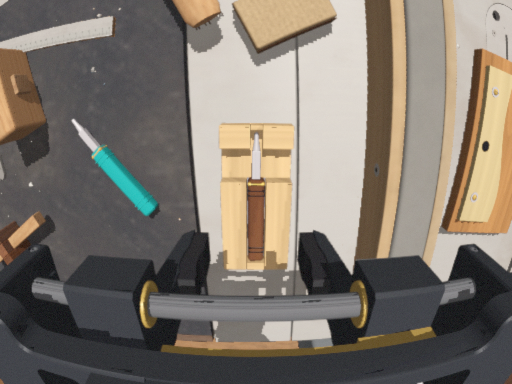

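The wrist picture shows the stylus in its tray, neck at (256,155), between the fingers' lines. The neck measures 1 mm left of my estimate, so I split the difference and descend.

>>> {"fn": "move_arm", "kwargs": {"deltas": [[0,0.27,5,0,0,0,5],[0,0.27,10,0,0,0,5],[0,0.27,14,0,0,0,5],[0,0.27,17,0,0,0,5],[0,0.27,19,0,0,0,5],[0,0.27,19.9,0,0,0,5],[0,0.27,19.9,0,0,0,5],[0,0.27,19.9,0,0,0,0.5],[0,0.27,19.9,0,0,0,0.5],[0,0.27,19.9,0,0,0,0.5],[0,0.27,19.9,0,0,0,0.5],[0,0.27,19.9,0,0,0,0.5],[0,0.27,19.9,0,0,0,0.5]], "squeeze": 50}}

```text
time: 3.45
tool_pos: [0.5709, 0.2379, 0.0292]
ee_rot: [1.0, -0.017, 0.001, -0.002]
contact_force: [-0.3, 5.6, 1.5]
finger_gap: 0.105
finger_force: 49.9
```

>>> {"fn": "move_arm", "kwargs": {"deltas": [[0,0,-0.5,0,0,0,0.5],[0,0,-1.5,0,0,0,0.5],[0,0,-3,0,0,0,0.5],[0,0,-5,0,0,0,0.5],[0,0,-8,0,0,0,0.5],[0,0,-12,0,0,0,0.5],[0,0,-15,0,0,0,0.5],[0,0,-18,0,0,0,0.5],[0,0,-18,0,0,0,0.5],[0,0,-18,0,0,0,0.5]]}}

```text
time: 4.45
tool_pos: [0.5706, 0.2361, 0.209]
ee_rot: [1.0, -0.017, 0.001, -0.0]
contact_force: [0.7, -0.4, -1.4]
finger_gap: 0.103
finger_force: 49.9
```

Run:
```python
from h import *
st=arm.sense(); print(st["tool_pos"],st["ee_rot"],st["contact_force"],st["joint_positions"].round(2))
s=arm.snapshot("scene"); cv2.imwrite("pics/s2.png",cv2.resize(s["frame"][100:330,120:440,::-1],(800,575)))
# place: heading 83, origin of stylus target (0.415,-0.30); neck 72mm along
h=np.radians(83.1); n=np.array([np.cos(h),np.sin(h)]); p=np.array([.405,-.32])+.072*n; print("neck place",p)
go([*p,.2],down(83.1))
```

```text
[0.570585   0.23608214 0.209003  ] [ 9.99862977e-01 -1.65360120e-02  7.45384165e-04 -1.77095420e-04] [ 0.65919415 -0.39004671 -1.37276576] [ 0.35  0.19  1.79 -0.    1.16  1.96]
neck place [ 0.41364985 -0.24852147]
delta cm [-13.99  48.92   0.79] rotvec [-0.     0.002 -1.484] rows>= 11
```

View pics/s2.png

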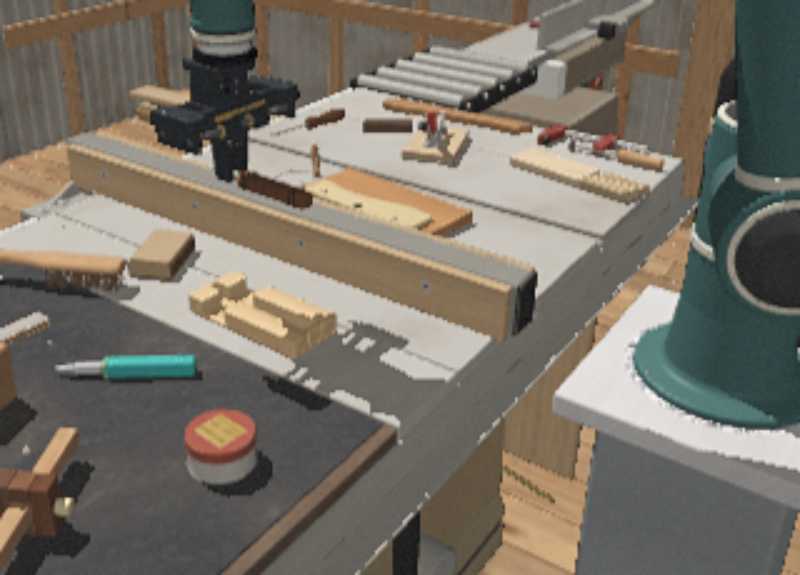

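The stylus is lifted level out of the tray, handle at (275,188). Next I carry it over the fence to the bare area nearer me than the blank.

Run:
```python
from h import *
h=np.radians(83.1); n=np.array([np.cos(h),np.sin(h)]); p=np.array([.395,-.30])+.072*n; print("neck place",p)
go([*p,.2],down(83.1))
```

```text
neck place [ 0.40364985 -0.22852147]
delta cm [-15.05  46.95   0.79] rotvec [-0.     0.002 -1.484] rows>= 10
```

>>> {"fn": "move_arm", "kwargs": {"deltas": [[-0.5,1.5,0,0,0,-0.05,0.5],[-1.6,5,0,0,0,-0.15,0.5],[-2.9,9,0,0,0,-0.28,0.5],[-4.3,13.5,0.2,0,0,-0.42,0.5],[-5.8,18,0.2,0,0,-0.56,0.5],[-7.2,22.5,0.3,0,0,-0.7,0.5],[-8.7,27,0.4,0,0,-0.84,0.5],[-10.1,31.5,0.5,0,0,-0.98,0.5],[-11.5,36,0.6,0,0,-1.12,0.5],[-13,40.5,0.7,0,0,-1.26,0.5],[-14.2,44,0.8,0,0,-1.38,0.5],[-15,46.5,0.8,0,0,-1.47,0.5],[-15.05,46.95,0.8,0,0,-1.484,0.5],[-15.05,46.95,0.8,0,0,-1.484,0.5],[-15.05,46.95,0.8,0,0,-1.484,0.5],[-15.05,46.95,0.8,0,0,-1.484,0.5]]}}

```text
time: 6.1
tool_pos: [0.4044, -0.2268, 0.1997]
ee_rot: [0.748, 0.664, -0.0, -0.001]
contact_force: [0.2, -0.4, -1.4]
finger_gap: 0.104
finger_force: 49.9
```

>>> {"fn": "move_arm", "kwargs": {"deltas": [[0,0,3,0,0,0,0.5],[0,0,7,0,0,0,0.5],[0,0,11,0,0,0,0.5],[0,0,14,0,0,0,0.5],[0,0,15.5,0,0,0,0.5],[0,0,16.5,0,0,0,0.5],[0,0,17,0,0,0,0.5],[0,0,17.3,0,0,0,0.5],[0,0,17.5,0,0,0,0.5],[0,0,17.5,0,0,0,0.5],[0,0,17.5,0,0,0,0.5]]}}

```text
time: 7.2
tool_pos: [0.4049, -0.2286, 0.0261]
ee_rot: [0.748, 0.663, 0.0, 0.001]
contact_force: [-0.0, -0.6, -0.9]
finger_gap: 0.104
finger_force: 49.9
```

>>> {"fn": "move_arm", "kwargs": {"deltas": [[0,0,0.1,0,0,0,0.5],[0,0,0.2,0,0,0,0.5],[0,0,0.2,0,0,0,0.5],[0,0,0.2,0,0,0,1.5],[0,0,0.2,0,0,0,4],[0,0,0.2,0,0,0,4],[0,0,0.2,0,0,0,4],[0,0,-1,0,0,0,4],[0,0,-4,0,0,0,4],[0,0,-8,0,0,0,4],[0,0,-12,0,0,0,4],[0,0,-15,0,0,0,4],[0,0,-17,0,0,0,4],[0,0,-17,0,0,0,4]]}}

```text
time: 8.6
tool_pos: [0.4065, -0.2296, 0.1999]
ee_rot: [0.748, 0.663, 0.001, 0.004]
contact_force: [0.4, -0.0, 0.9]
finger_gap: 0.453
finger_force: 0.0
```

```bash
cat >> h.py <<'E'
def wristrays(st,s):
    H=s["hand_eye"]; v,u=np.mgrid[0:384,0:512]; X=(u-s["cx"])/s["fx"];Y=(v-s["cy"])/s["fy"]; r=np.hypot(X,Y)+1e-9
    d=np.stack([np.sin(r)*X/r,-np.sin(r)*Y/r,-np.cos(r)],-1)
    r0=R.from_quat(st["ee_rot"]).as_matrix(); D=d@(r0@H[:3,:3]).T; o=st["tool_pos"]+r0@H[:3,3]
    return lambda z:(o+D*((z-o[2])/D[...,2])[...,None]), D
E
python3 - <<'E'
from h import *
st=arm.sense(); print(st["time"],st["tool_pos"],st["joint_positions"].round(2)); s=arm.snapshot("wrist"); f=s["frame"]; hsv=cv2.cvtColor(f,cv2.COLOR_RGB2HSV)
at,D=wristrays(st,s); h=np.radians(83.1); n=np.array([np.cos(h),np.sin(h)])
p=at(.018)[...,:2]; w=(p-[.395,-.30])
m=(hsv[...,2]<130)&(hsv[...,1]>90)&(D[...,2]<-.2)&(np.abs(w@n)<.09)&(np.abs(w@[n[1],-n[0]])<.03)
c,sz,a=cv2.minAreaRect(p[m].astype(np.float32)*1000); print("handle",m.sum(),c,sz,a)
cv2.imwrite("pics/w2.png",f[:,:,::-1])
t=arm.snapshot("top"); P=cloud(t); m=np.zeros((384,512),bool); m[140:240,265:325]=1; m&=(P[...,2]>.013)&(P[...,2]<.04)&(abs(P[...,0]-.592)<.16)&(abs(P[...,1]+.1316)<.11)
print("blank now",m.sum(),cv2.minAreaRect(P[m][:,:2].astype(np.float32)*1000))
E
```

```text
8.6 [ 0.40650836 -0.22955185  0.19988469] [-0.57 -0.1   2.1   0.    1.13 -0.45]
handle 975 (396.0039978027344, -296.54425048828125) (111.15804290771484, 19.84459686279297) 83.01351165771484
blank now 3698 ((592.35986328125, -131.36729431152344), (150.54782104492188, 270.540771484375), 83.18584442138672)
```

View pics/w2.png

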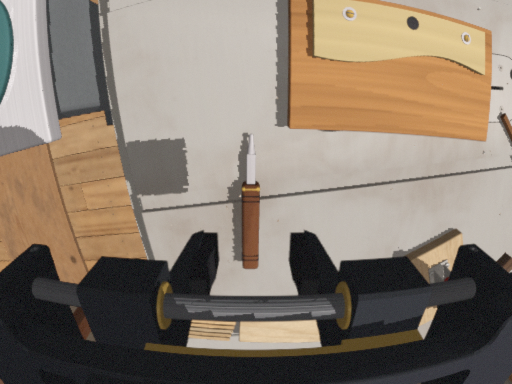

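Stylus lies at (251,225) in the wrist picture, released: origin (0.396, -0.297), heading 83°, handle size matches. The blank hasn't moved. I'll take the handle with the tool tilted 40° toward the nose.

Run:
```python
from h import *
q=down(83.0)*R.from_rotvec([0,np.radians(40),0])
go([.3967,-.2915,.12],q); print(q.as_quat())
```

```text
delta cm [-6.37 -0.01  7.58] rotvec [0.    0.699 0.002] rows>= 5
[ 0.70378816  0.62265917  0.25615794 -0.2266294 ]
```

>>> {"fn": "move_arm", "kwargs": {"deltas": [[-1.3,0,1,0,0.14,0,4],[-2.6,0,2.5,0,0.28,0,4],[-3.9,0,4.5,0,0.42,0,4],[-5.2,0,6,0,0.56,0,4],[-6.37,0,7.58,0,0.698,0,4],[-6.37,0,7.58,0,0.698,0,4],[-6.37,0,7.58,0,0.698,0,4],[-6.37,0,7.58,0,0.698,0,4]]}}

```text
time: 9.5
tool_pos: [0.3968, -0.2906, 0.1201]
ee_rot: [0.703, 0.624, 0.256, -0.227]
contact_force: [1.1, 0.5, 0.6]
finger_gap: 0.451
finger_force: 0.0
```

Run:
```python
from h import *
q=down(83.0)*R.from_rotvec([0,np.radians(40),0])
st=arm.sense(); print(st["tool_pos"],st["ee_rot"],st["joint_positions"].round(2)); go([.3967,-.2915,.024],q)
```

```text
[ 0.39679551 -0.29059003  0.1201292 ] [ 0.70305115  0.62377123  0.25551654 -0.22658296] [-0.97  0.37  1.9   0.44  1.45 -1.03]
delta cm [-6.24 -0.    7.31] rotvec [-0.002  0.001  0.002] rows>= 2
```

>>> {"fn": "move_arm", "kwargs": {"deltas": [[-2,0,2.3,0,0,0,4],[-4,0,4.7,0,0,0,4],[-5.3,0,6.2,0,0,0,4],[-6,0,7,0,0,0,4],[-6.24,0,7.3,0,0,0,4],[-6.24,0,7.3,0,0,0,4],[-6.24,0,7.3,0,0,0,1.5],[-6.24,0,7.3,0,0,0,1.5],[-6.24,0,7.3,0,0,0,1.5],[-6.24,0,7.3,0,0,0,1.5],[-6.24,0,7.3,0,0,0,1.5]], "squeeze": 60}}

```text
time: 10.6
tool_pos: [0.397, -0.2929, 0.0244]
ee_rot: [0.703, 0.623, 0.256, -0.226]
contact_force: [-1.1, -1.7, 5.9]
finger_gap: 0.219
finger_force: 60.0
```

```bash
cat >> h.py <<'E'
import json
B=np.array([.5924,-.1315]); AB=-6.85
EX=[-105,-95,-85,-75,-65,-55,-45,-35,-25,-15,-5,5,15,25,35,45,55,65,75,85,95,105]
EY=[1.4,-.1,-.3,-.8,.1,1.3,2.6,5.5,7.7,10.3,13.1,15.6,17.3,19,19.5,20.1,19,18.4,17.4,15.6,13.5,11.7]
edge=np.poly1d(np.polyfit(EX,EY,6))
def ballxy(x,gap):  # world ball centre at blank x (mm), gap mm from surface contact (neg=into template)
    s=np.polyval(edge.deriv(),x); k=np.hypot(1,s); c=2.5+gap
    return B+inplane(AB)@(np.array([x+c*s/k,edge(x)-c/k])/1e3)
def ballnow(st):
    b=np.array(json.load(open("ball.json"))); return st["tool_pos"]+R.from_quat(st["ee_rot"]).apply(b)
def inblank(p): return np.r_[inplane(AB).T@(p[:2]-B)*1e3,p[2]*1e3]
ROT=lambda tilt: down(83.15)*R.from_rotvec([0,np.radians(tilt),0])
def tcpfor(bw,rot): return bw-rot.apply(np.array(json.load(open("ball.json"))))
E
python3 - <<'E'
from h import *
st=arm.sense(); r0=R.from_quat(st["ee_rot"]); h=np.radians(83.0)
bw=np.array([.396,-.2965,.010])+.1075*np.array([np.cos(h),np.sin(h),0])
b=r0.inv().apply(bw-st["tool_pos"]); json.dump(b.tolist(),open("ball.json","w")); print("ball in tool",b)
print("fit resid",(edge(EX)-EY).round(1))
rot=ROT(-20)
go([.42,-.29,.16],rot)
p=tcpfor(np.r_[ballxy(82,12),.05],rot); print("hover tcp",p); go(p,rot)
E
```

```text
ball in tool [ 0.07024882 -0.00032561  0.07771635]
fit resid [-0.1  0.3 -0.2  0.1 -0.2 -0.2  0.4 -0.3  0.1  0.2 -0.  -0.2  0.1 -0.2
  0.1 -0.3  0.4  0.1 -0.2 -0.1  0.1 -0. ]
delta cm [  9.14   2.27 -10.03] rotvec [ 1.000e-03 -1.047e+00 -1.000e-03] rows>= 8
hover tcp [ 0.66717125 -0.17845878  0.14705599]
delta cm [19.05 25.46  0.  ] rotvec [ 1.000e-03 -1.047e+00 -1.000e-03] rows>= 8
```

>>> {"fn": "move_arm", "kwargs": {"deltas": [[1,0,-1.2,0,0,0,1.5],[3,0.5,-4,0,0,0,1.5],[6,1,-7,0,-0.05,0,1.5],[9.1,2,-10,0,-0.15,0,1.5],[9.1,2.3,-10,0,-0.3,0,1.5],[9.1,2.3,-10,0,-0.45,0,1.5],[9.1,2.3,-10,0,-0.6,0,1.5],[9.1,2.3,-10,0,-0.75,0,1.5],[9.1,2.3,-10,0,-0.9,0,1.5],[9.1,2.3,-10,0,-1.047,0,1.5],[9.1,2.3,-10,0,-1.047,0,1.5],[9.1,2.3,-10,0,-1.047,0,1.5]]}}

```text
time: 11.8
tool_pos: [0.42, -0.2883, 0.1585]
ee_rot: [0.736, 0.654, -0.129, 0.114]
contact_force: [0.2, -0.7, -0.7]
finger_gap: 0.22
finger_force: 60.0
```

Run:
```python
from h import *
st=arm.sense(); print(st["time"],st["tool_pos"],st["joint_positions"].round(2),st["contact_force"].round(2),st["finger_force"])
rot=ROT(-20); p=tcpfor(np.r_[ballxy(82,12),.05],rot); p2=p.copy(); go(p,rot)
s=arm.snapshot("wrist"); cv2.imwrite("pics/w3.png",s["frame"][:,:,::-1])
```

```text
11.8 [ 0.4199803  -0.288287    0.15850438] [-0.45 -0.02  2.15 -0.41  0.94 -0.1 ] [ 0.2  -0.67 -0.66] 59.965705652721226
delta cm [13.37 23.26 -3.63] rotvec [-0.001 -0.003  0.002] rows>= 6
```

View pics/w3.png

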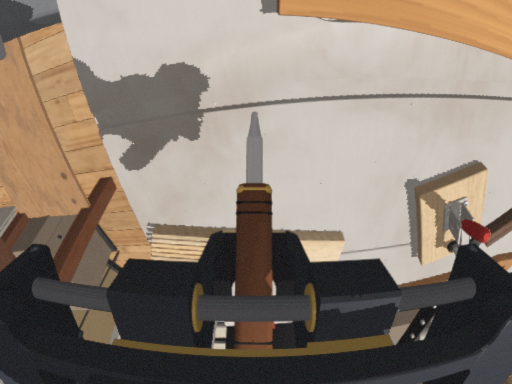

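Stylus held by the handle, tip at (255,113) in the wrist view. Next I move to the hover off the far end, and check the tip against the prediction.

>>> {"fn": "move_arm", "kwargs": {"deltas": [[1.3,2.3,-0.4,0,0,0,1.5],[4,7,-1.1,0,0,0,1.5],[6.6,11.5,-1.8,0,0,0,1.5],[9.2,16,-2.5,0,0,0,1.5],[11.5,20,-3.1,0,0,0,1.5],[13,22.5,-3.5,0,0,0,1.5],[13.37,23.26,-3.63,0,0,0,1.5],[13.37,23.26,-3.63,0,0,0,1.5],[13.37,23.26,-3.63,0,0,0,1.5],[13.37,23.26,-3.63,0,0,0,1.5]]}}

```text
time: 12.85
tool_pos: [0.666, -0.1819, 0.1469]
ee_rot: [0.738, 0.653, -0.13, 0.114]
contact_force: [0.1, 0.2, -0.8]
finger_gap: 0.22
finger_force: 60.0
```

Run:
```python
from h import *
st=arm.sense(); print(st["time"],st["joint_positions"].round(2),st["contact_force"].round(2),"ball in blank",inblank(ballnow(st)).round(1))
s=arm.snapshot("wrist"); H=s["hand_eye"]; b=np.array(json.load(open("ball.json")))
r0=R.from_quat(st["ee_rot"])
def pix(pt): # tool pt -> pixel
    c=np.linalg.inv(H)@np.r_[pt,1]; v=np.array([c[0],-c[1],-c[2]]); th=np.arctan2(np.hypot(v[0],v[1]),v[2]); k=th/np.hypot(v[0],v[1])
    return s["cx"]+s["fx"]*k*v[0],s["cy"]+s["fy"]*k*v[1]
print("ball px",pix(b))
f=s["frame"].copy()[:,:,::-1].copy()
# predicted edge overlay (upper edge z=.029), blank corners
for x in np.arange(-60,111,10):
    w=np.r_[B+inplane(AB)@(np.array([x,edge(x)])/1e3),.029]; q=pix(r0.inv().apply(w-st["tool_pos"])); cv2.circle(f,(int(round(q[0])),int(round(q[1]))),1,(0,0,255),-1)
q=pix(b); cv2.circle(f,(int(q[0]),int(q[1])),2,(0,255,0),1)
cv2.imwrite("pics/w4.png",cv2.resize(f[10:250,100:420],(800,600)))
```

```text
12.85 [-0.14  0.38  1.7  -0.4   1.09  0.17] [ 0.13  0.22 -0.8 ] ball in blank [78.7 -1.8 49.9]
ball px (np.float64(252.92599070529144), np.float64(112.48883557149944))
```

View pics/w4.png

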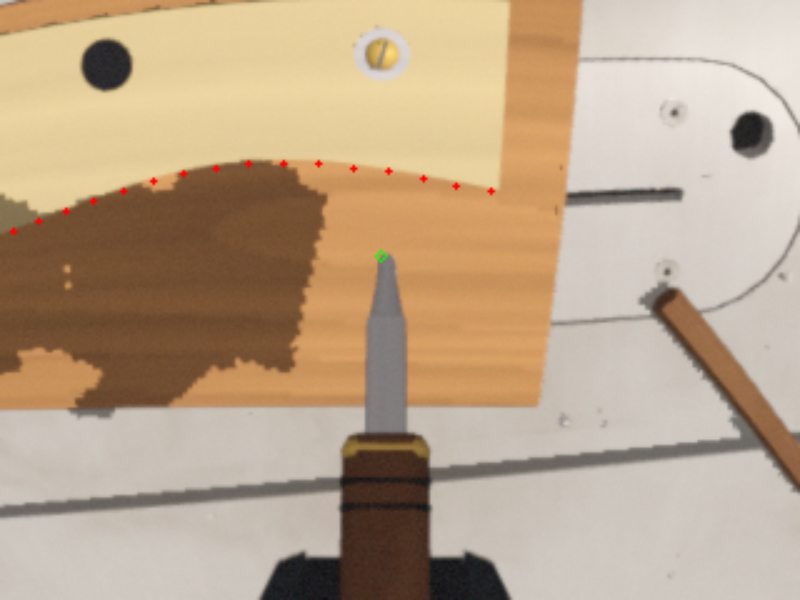

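The overlay fits: red dots lie on the template's edge at about (280-490,165-190), and the predicted ball (380,256) is within 1 mm of the seen nose. Moving close to both faces now.

>>> {"fn": "move_arm", "kwargs": {"deltas": [[0.5,0.1,0.5,0,0,0,1.5],[1,0.2,1,0,0,0,1.5],[1.4,0.3,1.5,0,0,0,1.5],[1.7,0.4,1.8,0,0,0,1.5],[1.88,0.4,2,0,0,0,1.5],[1.88,0.4,2,0,0,0,1.5],[1.88,0.4,2,0,0,0,1.5],[1.88,0.4,2,0,0,0,1.5]]}}

```text
time: 13.7
tool_pos: [0.6731, -0.1702, 0.1222]
ee_rot: [0.737, 0.653, -0.13, 0.115]
contact_force: [0.8, 0.8, -1.1]
finger_gap: 0.218
finger_force: 60.0
```

```bash
cat >> h.py <<'E'
def rep():
    st=arm.sense(); b=inblank(ballnow(st)); F=st["contact_force"]; Fb=inplane(AB).T@F[:2]
    t=(R.from_quat(st["ee_rot"]).inv()*ROT(-20)).as_rotvec()
    print("t",st["time"],"ball",b.round(1),"F blank axes",Fb.round(2),F[2].round(2),"grip",st["finger_force"].round(0),"need y",round(edge(b[0])-2.5/np.cos(np.arctan(np.polyval(edge.deriv(),b[0]))),1),"rot",t.round(3))
E
python3 -c "
from h import *
rep()"
```

```text
Traceback (most recent call last):
  File "h.py", line 40, in rep
    print("t",st["time"],"ball",b.round(1),"F blank axes",Fb.round(2),F[2].round(2),"grip",st["finger_force"].round(0),"need y",round(edge(b[0])-2.5/np.cos(np.arctan(np.polyval(edge.deriv(),b[0]))),1),"rot",t.round(3))
                                                                                           ^^^^^^^^^^^^^^^^^^^^^^^^
AttributeError: 'float' object has no attribute 'round'
```

```bash
sed -i 's/st\["finger_force"\].round(0)/round(st["finger_force"])/' h.py; python3 -c "
from h import *
rep()"
```

```text
t 13.7 ball [84.5 10.6 25.1] F blank axes [0.65 0.91] -1.05 grip 60 need y 13.0 rot [ 0.     0.    -0.001]
```

>>> {"fn": "move_arm", "kwargs": {"deltas": [[0.03,0,0.08,0,0,0,1.5],[0.06,0,0.16,0,0,0,1.5],[0.09,0,0.24,0,0,0,1.5],[0.11,0,0.3,0,0,0,1.5],[0.12,0,0.33,0,0,0,1.5],[0.12,0,0.33,0,0,0,1.5],[0.12,0,0.33,0,0,0,1.5]]}}

```text
time: 14.4
tool_pos: [0.6728, -0.1701, 0.1183]
ee_rot: [0.737, 0.653, -0.13, 0.115]
contact_force: [1.0, -0.2, -1.0]
finger_gap: 0.22
finger_force: 60.0
```

```bash
python3 -c "
from h import *
rep()"
```

```text
t 14.4 ball [84.1 10.7 21.3] F blank axes [ 0.97 -0.08] -0.95 grip 60 need y 13.1 rot [-0. -0. -0.]
```

>>> {"fn": "move_arm", "kwargs": {"deltas": [[0.02,0,0.05,0,0,0,1.5],[0.04,0,0.1,0,0,0,1.5],[0.06,0,0.15,0,0,0,1.5],[0.06,0,0.15,0,0,0,1.5],[0.06,0,0.15,0,0,0,1.5]]}}

```text
time: 14.9
tool_pos: [0.6728, -0.1702, 0.1168]
ee_rot: [0.737, 0.653, -0.13, 0.115]
contact_force: [-0.2, -0.1, -1.0]
finger_gap: 0.214
finger_force: 60.0
```

```bash
python3 -c "
from h import *
rep()"
```

```text
t 14.9 ball [84.2 10.6 19.8] F blank axes [-0.19 -0.08] -1.04 grip 60 need y 13.1 rot [-0. -0. -0.]
```

>>> {"fn": "move_arm", "kwargs": {"deltas": [[0.02,0,0.05,0,0,0,1.5],[0.04,0,0.1,0,0,0,1.5],[0.06,0,0.15,0,0,0,1.5],[0.07,0,0.19,0,0,0,1.5],[0.07,0,0.19,0,0,0,1.5]]}}

```text
time: 15.4
tool_pos: [0.6731, -0.1707, 0.1159]
ee_rot: [0.737, 0.653, -0.13, 0.116]
contact_force: [-2.3, -1.6, 6.2]
finger_gap: 0.223
finger_force: 60.0
```

>>> {"fn": "move_arm", "kwargs": {"deltas": [[-0.02,0,-0.056,0,0,0,1.5],[0.02,0,-0.07,0,0,0,1.5],[0.06,0,-0.085,0,0,0,1.5],[0.1,0,-0.1,0,0,0,1.5],[0.14,0,-0.113,0,0,0,1.5],[0.17,0,-0.124,0,0,0,1.5],[0.17,0,-0.124,0,0,0,1.5]]}}

```text
time: 16.1
tool_pos: [0.6733, -0.1693, 0.1165]
ee_rot: [0.737, 0.653, -0.131, 0.116]
contact_force: [-2.3, -4.1, 5.5]
finger_gap: 0.219
finger_force: 60.0
```

```bash
python3 -c "
from h import *
b=json.load(open('ball.json')); b[2]-=.0037; json.dump(b,open('ball.json','w'))
rep()"
```

```text
t 16.1 ball [84.6 12.6 22.8] F blank axes [-1.79 -4.39] 5.53 grip 60 need y 13.0 rot [ 0.001  0.002 -0.   ]
```

>>> {"fn": "move_arm", "kwargs": {"deltas": [[-0.02,0,-0.05,0,0,0,1.5],[0,0,-0.06,0,0,0,1.5],[0.02,0,-0.07,0,0,0,1.5],[0.02,0,-0.07,0,0,0,1.5]]}}

```text
time: 16.5
tool_pos: [0.6735, -0.1684, 0.1165]
ee_rot: [0.737, 0.653, -0.13, 0.116]
contact_force: [-1.4, -2.7, 5.1]
finger_gap: 0.22
finger_force: 60.0
```

```bash
python3 -c "
from h import *
rep()"
```

```text
t 16.5 ball [84.7 13.7 22.9] F blank axes [-1.07 -2.85] 5.11 grip 60 need y 13.0 rot [ 0.001  0.001 -0.001]
```

>>> {"fn": "move_arm", "kwargs": {"deltas": [[0.0,0,-0.04,0,0,0,1.5],[0.03,0,-0.05,0,0,0,1.5],[0.06,0,-0.065,0,0,0,1.5],[0.06,0,-0.065,0,0,0,1.5],[0.06,0,-0.065,0,0,0,1.5]]}}

```text
time: 17.0
tool_pos: [0.6736, -0.167, 0.1166]
ee_rot: [0.737, 0.653, -0.13, 0.116]
contact_force: [0.1, -4.1, 5.4]
finger_gap: 0.22
finger_force: 60.0
```

```bash
python3 -c "
from h import *
rep()"
```

```text
t 17.0 ball [84.6 15.1 23. ] F blank axes [ 0.6  -4.04] 5.39 grip 60 need y 13.0 rot [ 0.001  0.    -0.001]
```

```bash
cat >> h.py <<'E'
def pix(s,pt):
    c=np.linalg.inv(s["hand_eye"])@np.r_[pt,1]; v=np.array([c[0],-c[1],-c[2]]); th=np.arctan2(np.hypot(v[0],v[1]),v[2]); k=th/np.hypot(v[0],v[1])
    return s["cx"]+s["fx"]*k*v[0],s["cy"]+s["fy"]*k*v[1]
def overlay(name,zoom=True):
    st=arm.sense(); s=arm.snapshot("wrist"); r0=R.from_quat(st["ee_rot"]); f=cv2.resize(s["frame"][:,:,::-1],None,fx=5,fy=5,interpolation=cv2.INTER_CUBIC)
    b=np.array(json.load(open("ball.json"))); q=pix(s,b)
    for x in np.arange(-110,111,5):
        w=np.r_[B+inplane(AB)@(np.array([x,edge(x)])/1e3),.029]; p=pix(s,r0.inv().apply(w-st["tool_pos"])); cv2.circle(f,(int(5*p[0]+2),int(5*p[1]+2)),2,(0,0,255),-1)
    cv2.circle(f,(int(5*q[0]+2),int(5*q[1]+2)),3,(0,255,0),1)
    u,v=int(5*q[0]),int(5*q[1]); cv2.imwrite(name,f[max(v-300,0):v+300,u-400:u+400])
E
python3 -c "
from h import *
overlay('pics/w5.png')"
```

```text
(no output)
```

View pics/w5.png

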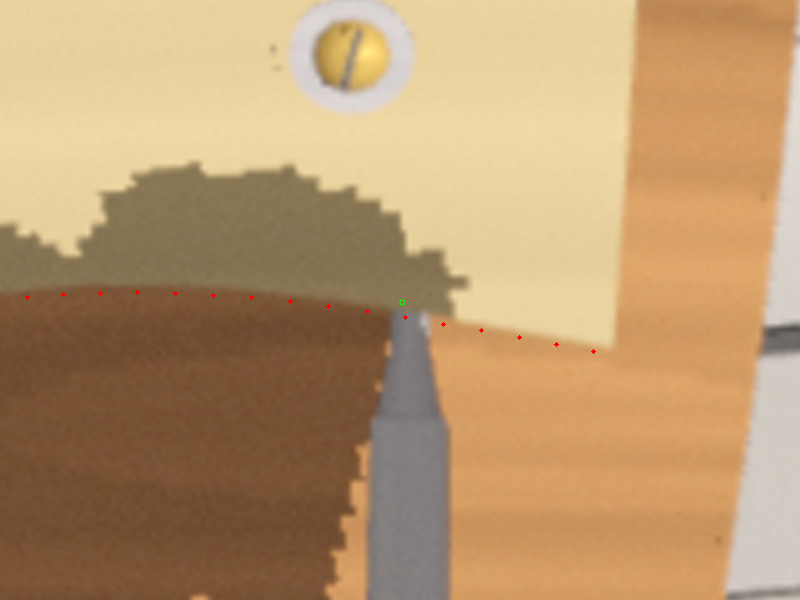

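The crop shows the nose at (408,310) touching the template's edge there. The edge lies within 0.7 mm of the overlay, so the blank hasn't moved, and the true ball sits 3 mm short of my estimate; I correct that. Now tracing.

```bash
cat >> h.py <<'E'
def rows(x1,n=20,ey=0.,ez=0.):
    rep(); x0=inblank(ballnow(arm.sense()))[0]; c=np.cos(np.radians(20)); s=np.sin(np.radians(20)); o=[]
    off=lambda x: edge(x)-2.5*np.hypot(1,np.polyval(edge.deriv(),x))
    for i in range(1,n+1):
        x=x0+(x1-x0)*i/n; dy=off(x)-off(x0)+ey*i/n; dz=ez*min(1,2*i/n)
        o.append([round((dy*c-dz*s)/10,3),round((x-x0)/10,2),round((-dy*s-dz*c)/10,3),0,0,0,1.5])
    print(json.dumps(o))
E
python3 -c "
from h import *
b=json.load(open('ball.json')); b[0]-=.003; b[1]+=.0006; json.dump(b,open('ball.json','w'))
rows(68,17,0,0.6)"
```

```text
t 17.05 ball [85.2 12.3 24. ] F blank axes [ 0.62 -3.23] 4.79 grip 60 need y 12.9 rot [ 0.001  0.    -0.001]
[[0.015, -0.1, -0.013, 0, 0, 0, 1.5], [0.029, -0.2, -0.026, 0, 0, 0, 1.5], [0.044, -0.3, -0.038, 0, 0, 0, 1.5], [0.058, -0.4, -0.051, 0, 0, 0, 1.5], [0.072, -0.51, -0.064, 0, 0, 0, 1.5], [0.085, -0.61, -0.076, 0, 0, 0, 1.5], [0.099, -0.71, -0.089, 0, 0, 0, 1.5], [0.112, -0.81, -0.101, 0, 0, 0, 1.5], [0.126, -0.91, -0.11, 0, 0, 0, 1.5], [0.141, -1.01, -0.115, 0, 0, 0, 1.5], [0.156, -1.11, -0.121, 0, 0, 0, 1.5], [0.17, -1.21, -0.126, 0, 0, 0, 1.5], [0.184, -1.31, -0.131, 0, 0, 0, 1.5], [0.198, -1.42, -0.136, 0, 0, 0, 1.5], [0.211, -1.52, -0.141, 0, 0, 0, 1.5], [0.224, -1.62, -0.145, 0, 0, 0, 1.5], [0.237, -1.72, -0.15, 0, 0, 0, 1.5]]
```

>>> {"fn": "move_arm", "kwargs": {"deltas": [[0.015,-0.1,-0.01,0,0,0,1.5],[0.03,-0.2,-0.02,0,0,0,1.5],[0.046,-0.3,-0.03,0,0,0,1.5],[0.061,-0.4,-0.04,0,0,0,1.5],[0.075,-0.51,-0.05,0,0,0,1.5],[0.09,-0.61,-0.06,0,0,0,1.5],[0.104,-0.71,-0.07,0,0,0,1.5],[0.118,-0.81,-0.08,0,0,0,1.5],[0.133,-0.91,-0.09,0,0,0,1.5],[0.148,-1.01,-0.095,0,0,0,1.5],[0.163,-1.11,-0.1,0,0,0,1.5],[0.177,-1.21,-0.106,0,0,0,1.5],[0.191,-1.31,-0.111,0,0,0,1.5],[0.205,-1.42,-0.116,0,0,0,1.5],[0.218,-1.52,-0.121,0,0,0,1.5],[0.231,-1.62,-0.125,0,0,0,1.5],[0.244,-1.72,-0.13,0,0,0,1.5]]}}

```text
time: 18.75
tool_pos: [0.6565, -0.162, 0.1166]
ee_rot: [0.737, 0.653, -0.13, 0.115]
contact_force: [0.5, -0.7, 2.0]
finger_gap: 0.218
finger_force: 60.0
```

```bash
python3 -c "
from h import *
rows(50,18,0.0,0)"
```

```text
t 18.75 ball [67.5 15.3 24. ] F blank axes [ 0.6  -0.62] 2.0 grip 60 need y 15.7 rot [-0.    -0.    -0.001]
[[0.012, -0.1, -0.004, 0, 0, 0, 1.5], [0.023, -0.19, -0.008, 0, 0, 0, 1.5], [0.034, -0.29, -0.012, 0, 0, 0, 1.5], [0.044, -0.39, -0.016, 0, 0, 0, 1.5], [0.054, -0.49, -0.02, 0, 0, 0, 1.5], [0.063, -0.58, -0.023, 0, 0, 0, 1.5], [0.072, -0.68, -0.026, 0, 0, 0, 1.5], [0.081, -0.78, -0.03, 0, 0, 0, 1.5], [0.089, -0.88, -0.033, 0, 0, 0, 1.5], [0.097, -0.97, -0.035, 0, 0, 0, 1.5], [0.104, -1.07, -0.038, 0, 0, 0, 1.5], [0.111, -1.17, -0.04, 0, 0, 0, 1.5], [0.117, -1.27, -0.043, 0, 0, 0, 1.5], [0.123, -1.36, -0.045, 0, 0, 0, 1.5], [0.129, -1.46, -0.047, 0, 0, 0, 1.5], [0.133, -1.56, -0.049, 0, 0, 0, 1.5], [0.138, -1.66, -0.05, 0, 0, 0, 1.5], [0.142, -1.75, -0.052, 0, 0, 0, 1.5]]
```

Side force is light here, so I'll go back to x≈80 pressing a little more, to be certain of the far-end contact.

```bash
python3 -c "
from h import *
rows(80,10,1.2,-.1)"
```

```text
t 18.75 ball [67.5 15.3 24. ] F blank axes [ 0.6  -0.62] 2.0 grip 60 need y 15.7 rot [-0.    -0.    -0.001]
[[-0.003, 0.12, 0.003, 0, 0, 0, 1.5], [-0.007, 0.25, 0.007, 0, 0, 0, 1.5], [-0.012, 0.37, 0.011, 0, 0, 0, 1.5], [-0.017, 0.5, 0.015, 0, 0, 0, 1.5], [-0.022, 0.62, 0.019, 0, 0, 0, 1.5], [-0.029, 0.75, 0.021, 0, 0, 0, 1.5], [-0.036, 0.87, 0.024, 0, 0, 0, 1.5], [-0.044, 1.0, 0.027, 0, 0, 0, 1.5], [-0.052, 1.12, 0.03, 0, 0, 0, 1.5], [-0.06, 1.25, 0.033, 0, 0, 0, 1.5]]
```

>>> {"fn": "move_arm", "kwargs": {"deltas": [[-0.003,0.12,0.003,0,0,0,1.5],[-0.007,0.25,0.007,0,0,0,1.5],[-0.012,0.37,0.011,0,0,0,1.5],[-0.017,0.5,0.015,0,0,0,1.5],[-0.022,0.62,0.019,0,0,0,1.5],[-0.029,0.75,0.021,0,0,0,1.5],[-0.036,0.87,0.024,0,0,0,1.5],[-0.044,1.0,0.027,0,0,0,1.5],[-0.052,1.12,0.03,0,0,0,1.5],[-0.06,1.25,0.033,0,0,0,1.5],[-0.06,1.25,0.033,0,0,0,1.5]]}}

```text
time: 19.85
tool_pos: [0.6691, -0.1645, 0.1166]
ee_rot: [0.737, 0.653, -0.13, 0.115]
contact_force: [-2.6, -1.2, 1.2]
finger_gap: 0.218
finger_force: 60.0
```

```bash
python3 -c "
from h import *
rep()"
```

```text
t 19.85 ball [80.5 14.2 24.1] F blank axes [-2.41 -1.52] 1.16 grip 60 need y 13.7 rot [ 0.     0.    -0.001]
```

>>> {"fn": "move_arm", "kwargs": {"deltas": [[0.05,0,-0.003,0,0,0,1.5],[0.1,0,-0.006,0,0,0,1.5],[0.1,0,-0.006,0,0,0,1.5],[0.1,0,-0.006,0,0,0,1.5]]}}

```text
time: 20.25
tool_pos: [0.6695, -0.1638, 0.1169]
ee_rot: [0.737, 0.653, -0.13, 0.116]
contact_force: [-1.6, -4.5, 2.9]
finger_gap: 0.22
finger_force: 60.0
```

```bash
python3 -c "
from h import *
rows(63,17,0.2,0)"
```

```text
t 20.25 ball [80.8 14.9 24.3] F blank axes [-1.05 -4.65] 2.91 grip 60 need y 13.7 rot [ 0.001  0.001 -0.001]
[[0.018, -0.1, -0.007, 0, 0, 0, 1.5], [0.036, -0.21, -0.013, 0, 0, 0, 1.5], [0.053, -0.31, -0.019, 0, 0, 0, 1.5], [0.07, -0.42, -0.026, 0, 0, 0, 1.5], [0.087, -0.52, -0.032, 0, 0, 0, 1.5], [0.104, -0.63, -0.038, 0, 0, 0, 1.5], [0.12, -0.73, -0.044, 0, 0, 0, 1.5], [0.136, -0.84, -0.049, 0, 0, 0, 1.5], [0.151, -0.94, -0.055, 0, 0, 0, 1.5], [0.166, -1.05, -0.06, 0, 0, 0, 1.5], [0.181, -1.15, -0.066, 0, 0, 0, 1.5], [0.195, -1.26, -0.071, 0, 0, 0, 1.5], [0.209, -1.36, -0.076, 0, 0, 0, 1.5], [0.222, -1.47, -0.081, 0, 0, 0, 1.5], [0.235, -1.57, -0.086, 0, 0, 0, 1.5], [0.247, -1.68, -0.09, 0, 0, 0, 1.5], [0.259, -1.78, -0.094, 0, 0, 0, 1.5]]
```

>>> {"fn": "move_arm", "kwargs": {"deltas": [[0.018,-0.1,-0.007,0,0,0,1.5],[0.036,-0.21,-0.013,0,0,0,1.5],[0.053,-0.31,-0.019,0,0,0,1.5],[0.07,-0.42,-0.026,0,0,0,1.5],[0.087,-0.52,-0.032,0,0,0,1.5],[0.104,-0.63,-0.038,0,0,0,1.5],[0.12,-0.73,-0.044,0,0,0,1.5],[0.136,-0.84,-0.049,0,0,0,1.5],[0.151,-0.94,-0.055,0,0,0,1.5],[0.166,-1.05,-0.06,0,0,0,1.5],[0.181,-1.15,-0.066,0,0,0,1.5],[0.195,-1.26,-0.071,0,0,0,1.5],[0.209,-1.36,-0.076,0,0,0,1.5],[0.222,-1.47,-0.081,0,0,0,1.5],[0.235,-1.57,-0.086,0,0,0,1.5],[0.247,-1.68,-0.09,0,0,0,1.5],[0.259,-1.78,-0.094,0,0,0,1.5]]}}

```text
time: 21.95
tool_pos: [0.6538, -0.1589, 0.1173]
ee_rot: [0.737, 0.653, -0.128, 0.117]
contact_force: [3.8, -6.2, 1.5]
finger_gap: 0.218
finger_force: 60.1
```

```bash
python3 -c "
from h import *
rows(51,13,0.4,0)"
```

```text
t 21.95 ball [65.  18.  24.8] F blank axes [ 4.47 -5.76] 1.53 grip 60 need y 16.0 rot [ 0.005  0.    -0.002]
[[0.015, -0.11, -0.005, 0, 0, 0, 1.5], [0.029, -0.22, -0.01, 0, 0, 0, 1.5], [0.042, -0.32, -0.015, 0, 0, 0, 1.5], [0.055, -0.43, -0.02, 0, 0, 0, 1.5], [0.068, -0.54, -0.025, 0, 0, 0, 1.5], [0.079, -0.65, -0.029, 0, 0, 0, 1.5], [0.091, -0.76, -0.033, 0, 0, 0, 1.5], [0.101, -0.86, -0.037, 0, 0, 0, 1.5], [0.112, -0.97, -0.041, 0, 0, 0, 1.5], [0.121, -1.08, -0.044, 0, 0, 0, 1.5], [0.13, -1.19, -0.047, 0, 0, 0, 1.5], [0.138, -1.3, -0.05, 0, 0, 0, 1.5], [0.146, -1.4, -0.053, 0, 0, 0, 1.5]]
```

```bash
python3 -c "
from h import *
rows(50,14,-0.9,-0.3)"
```

```text
t 21.95 ball [65.  18.  24.8] F blank axes [ 4.47 -5.76] 1.53 grip 60 need y 16.0 rot [ 0.005  0.    -0.002]
[[0.007, -0.11, 0.002, 0, 0, 0, 1.5], [0.014, -0.21, 0.004, 0, 0, 0, 1.5], [0.02, -0.32, 0.007, 0, 0, 0, 1.5], [0.025, -0.43, 0.009, 0, 0, 0, 1.5], [0.03, -0.54, 0.012, 0, 0, 0, 1.5], [0.034, -0.64, 0.015, 0, 0, 0, 1.5], [0.038, -0.75, 0.018, 0, 0, 0, 1.5], [0.04, -0.86, 0.017, 0, 0, 0, 1.5], [0.041, -0.97, 0.017, 0, 0, 0, 1.5], [0.042, -1.07, 0.017, 0, 0, 0, 1.5], [0.042, -1.18, 0.017, 0, 0, 0, 1.5], [0.041, -1.29, 0.017, 0, 0, 0, 1.5], [0.04, -1.4, 0.017, 0, 0, 0, 1.5], [0.038, -1.5, 0.018, 0, 0, 0, 1.5]]
```

>>> {"fn": "move_arm", "kwargs": {"deltas": [[-0.03,0,0.02,0,0,0,1.5],[-0.04,-0.11,0.03,0,0,0,1.5],[-0.03,-0.21,0.03,0,0,0,1.5],[-0.02,-0.32,0.028,0,0,0,1.5],[-0.01,-0.43,0.026,0,0,0,1.5],[0,-0.54,0.025,0,0,0,1.5],[0.01,-0.64,0.024,0,0,0,1.5],[0.018,-0.75,0.022,0,0,0,1.5],[0.025,-0.86,0.02,0,0,0,1.5],[0.03,-0.97,0.02,0,0,0,1.5],[0.035,-1.07,0.018,0,0,0,1.5],[0.038,-1.18,0.017,0,0,0,1.5],[0.04,-1.29,0.017,0,0,0,1.5],[0.04,-1.4,0.017,0,0,0,1.5],[0.04,-1.5,0.018,0,0,0,1.5]]}}

```text
time: 23.45
tool_pos: [0.6392, -0.1564, 0.1171]
ee_rot: [0.737, 0.653, -0.128, 0.117]
contact_force: [4.1, -4.3, 1.6]
finger_gap: 0.22
finger_force: 60.1
```

```bash
python3 -c "
from h import *
rows(36,14,0,-0.1)
overlay('pics/w6.png')"
```

```text
t 23.45 ball [50.2 18.8 24.5] F blank axes [ 4.56 -3.77] 1.62 grip 60 need y 17.2 rot [ 0.006 -0.001 -0.002]
[[0.004, -0.1, 0.0, 0, 0, 0, 1.5], [0.008, -0.2, 0.0, 0, 0, 0, 1.5], [0.01, -0.31, 0.001, 0, 0, 0, 1.5], [0.013, -0.41, 0.001, 0, 0, 0, 1.5], [0.014, -0.51, 0.002, 0, 0, 0, 1.5], [0.016, -0.61, 0.003, 0, 0, 0, 1.5], [0.016, -0.71, 0.005, 0, 0, 0, 1.5], [0.016, -0.81, 0.005, 0, 0, 0, 1.5], [0.014, -0.92, 0.005, 0, 0, 0, 1.5], [0.013, -1.02, 0.006, 0, 0, 0, 1.5], [0.01, -1.12, 0.007, 0, 0, 0, 1.5], [0.007, -1.22, 0.008, 0, 0, 0, 1.5], [0.004, -1.32, 0.009, 0, 0, 0, 1.5], [-0.001, -1.42, 0.011, 0, 0, 0, 1.5]]
```

View pics/w6.png

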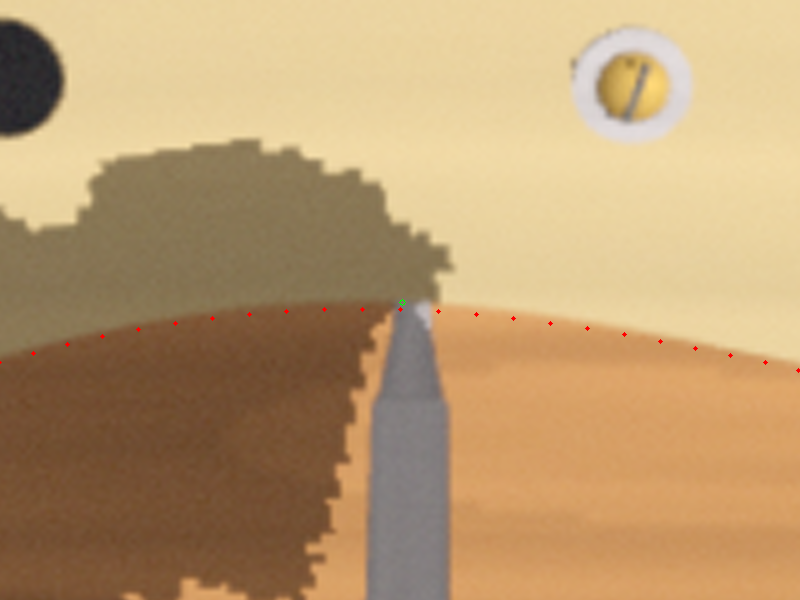

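The nose at (410,303) touches the edge at x≈50. The edge sits about 1 mm beyond the dots, so the blank has barely moved. I'll press down slightly here to confirm contact with the face.

>>> {"fn": "move_arm", "kwargs": {"deltas": [[0.01,0.05,0.03,0,0,0,1.5],[0.02,0.1,0.056,0,0,0,1.5],[0.02,0.1,0.056,0,0,0,1.5]]}}

```text
time: 23.8
tool_pos: [0.6391, -0.1568, 0.1166]
ee_rot: [0.737, 0.653, -0.129, 0.117]
contact_force: [2.0, -4.7, 5.7]
finger_gap: 0.216
finger_force: 60.0
```

```bash
python3 -c "
from h import *
rows(36,14,0,0)"
```

```text
t 23.8 ball [50.  18.3 24.1] F blank axes [ 2.58 -4.37] 5.67 grip 60 need y 17.2 rot [ 0.003  0.    -0.001]
[[0.003, -0.1, -0.001, 0, 0, 0, 1.5], [0.006, -0.2, -0.002, 0, 0, 0, 1.5], [0.008, -0.3, -0.003, 0, 0, 0, 1.5], [0.01, -0.4, -0.004, 0, 0, 0, 1.5], [0.011, -0.5, -0.004, 0, 0, 0, 1.5], [0.012, -0.6, -0.004, 0, 0, 0, 1.5], [0.012, -0.7, -0.004, 0, 0, 0, 1.5], [0.011, -0.8, -0.004, 0, 0, 0, 1.5], [0.01, -0.9, -0.004, 0, 0, 0, 1.5], [0.008, -1.0, -0.003, 0, 0, 0, 1.5], [0.006, -1.1, -0.002, 0, 0, 0, 1.5], [0.003, -1.2, -0.001, 0, 0, 0, 1.5], [-0.001, -1.3, 0.0, 0, 0, 0, 1.5], [-0.005, -1.4, 0.002, 0, 0, 0, 1.5]]
```

```bash
python3 -c "
from h import *
rows(27,20,0,.2)"
```

```text
t 23.8 ball [50.  18.3 24.1] F blank axes [ 2.58 -4.37] 5.67 grip 60 need y 17.2 rot [ 0.003  0.    -0.001]
[[0.003, -0.11, -0.003, 0, 0, 0, 1.5], [0.005, -0.23, -0.006, 0, 0, 0, 1.5], [0.007, -0.34, -0.009, 0, 0, 0, 1.5], [0.008, -0.46, -0.011, 0, 0, 0, 1.5], [0.008, -0.57, -0.014, 0, 0, 0, 1.5], [0.007, -0.69, -0.015, 0, 0, 0, 1.5], [0.006, -0.8, -0.017, 0, 0, 0, 1.5], [0.004, -0.92, -0.018, 0, 0, 0, 1.5], [0.001, -1.03, -0.02, 0, 0, 0, 1.5], [-0.003, -1.15, -0.02, 0, 0, 0, 1.5], [-0.007, -1.26, -0.019, 0, 0, 0, 1.5], [-0.011, -1.38, -0.017, 0, 0, 0, 1.5], [-0.016, -1.49, -0.015, 0, 0, 0, 1.5], [-0.023, -1.61, -0.013, 0, 0, 0, 1.5], [-0.029, -1.72, -0.011, 0, 0, 0, 1.5], [-0.037, -1.84, -0.008, 0, 0, 0, 1.5], [-0.046, -1.95, -0.005, 0, 0, 0, 1.5], [-0.055, -2.07, -0.001, 0, 0, 0, 1.5], [-0.065, -2.18, 0.002, 0, 0, 0, 1.5], [-0.075, -2.3, 0.006, 0, 0, 0, 1.5]]
```

>>> {"fn": "move_arm", "kwargs": {"deltas": [[0.003,-0.11,-0.003,0,0,0,1.5],[0.005,-0.23,-0.006,0,0,0,1.5],[0.007,-0.34,-0.009,0,0,0,1.5],[0.008,-0.46,-0.011,0,0,0,1.5],[0.008,-0.57,-0.014,0,0,0,1.5],[0.007,-0.69,-0.015,0,0,0,1.5],[0.006,-0.8,-0.017,0,0,0,1.5],[0.004,-0.92,-0.018,0,0,0,1.5],[0.001,-1.03,-0.02,0,0,0,1.5],[-0.003,-1.15,-0.02,0,0,0,1.5],[-0.007,-1.26,-0.019,0,0,0,1.5],[-0.011,-1.38,-0.017,0,0,0,1.5],[-0.016,-1.49,-0.015,0,0,0,1.5],[-0.023,-1.61,-0.013,0,0,0,1.5],[-0.029,-1.72,-0.011,0,0,0,1.5],[-0.037,-1.84,-0.008,0,0,0,1.5],[-0.046,-1.95,-0.005,0,0,0,1.5],[-0.055,-2.07,-0.001,0,0,0,1.5],[-0.065,-2.18,0.002,0,0,0,1.5],[-0.075,-2.3,0.006,0,0,0,1.5]]}}

```text
time: 25.8
tool_pos: [0.6176, -0.1544, 0.1168]
ee_rot: [0.737, 0.653, -0.127, 0.117]
contact_force: [5.1, -4.9, 1.8]
finger_gap: 0.222
finger_force: 60.2
```

```bash
python3 -c "
from h import *
rows(12,14,0,0)"
```

```text
t 25.8 ball [28.6 18.2 24.3] F blank axes [ 5.64 -4.27] 1.75 grip 60 need y 16.6 rot [ 0.006 -0.001 -0.002]
[[-0.011, -0.12, 0.004, 0, 0, 0, 1.5], [-0.022, -0.24, 0.008, 0, 0, 0, 1.5], [-0.035, -0.36, 0.013, 0, 0, 0, 1.5], [-0.048, -0.47, 0.017, 0, 0, 0, 1.5], [-0.062, -0.59, 0.022, 0, 0, 0, 1.5], [-0.076, -0.71, 0.028, 0, 0, 0, 1.5], [-0.092, -0.83, 0.033, 0, 0, 0, 1.5], [-0.108, -0.95, 0.039, 0, 0, 0, 1.5], [-0.125, -1.07, 0.046, 0, 0, 0, 1.5], [-0.143, -1.18, 0.052, 0, 0, 0, 1.5], [-0.161, -1.3, 0.059, 0, 0, 0, 1.5], [-0.18, -1.42, 0.066, 0, 0, 0, 1.5], [-0.2, -1.54, 0.073, 0, 0, 0, 1.5], [-0.22, -1.66, 0.08, 0, 0, 0, 1.5]]
```

```bash
sed -i 's/ey\*i\/n;/ey*min(1,4*i\/n);/; s/min(1,2\*i\/n)/min(1,4*i\/n)/' h.py; python3 -c "
from h import *
rows(8,20,-.7,-.25)
t=arm.snapshot('top'); P=cloud(t); m=np.zeros((384,512),bool); m[140:240,265:325]=1; m&=(P[...,2]>.013)&(P[...,2]<.033)&(abs(P[...,0]-.592)<.16)&(abs(P[...,1]+.1316)<.11)
print('blank now',m.sum(),cv2.minAreaRect(P[m][:,:2].astype(np.float32)*1000))"
```

```text
t 25.8 ball [28.6 18.2 24.3] F blank axes [ 5.64 -4.27] 1.75 grip 60 need y 16.6 rot [ 0.006 -0.001 -0.002]
[[-0.021, -0.1, 0.013, 0, 0, 0, 1.5], [-0.042, -0.21, 0.026, 0, 0, 0, 1.5], [-0.064, -0.31, 0.039, 0, 0, 0, 1.5], [-0.087, -0.41, 0.053, 0, 0, 0, 1.5], [-0.11, -0.51, 0.067, 0, 0, 0, 1.5], [-0.122, -0.62, 0.071, 0, 0, 0, 1.5], [-0.135, -0.72, 0.076, 0, 0, 0, 1.5], [-0.148, -0.82, 0.081, 0, 0, 0, 1.5], [-0.162, -0.93, 0.086, 0, 0, 0, 1.5], [-0.177, -1.03, 0.091, 0, 0, 0, 1.5], [-0.192, -1.13, 0.096, 0, 0, 0, 1.5], [-0.208, -1.23, 0.102, 0, 0, 0, 1.5], [-0.224, -1.34, 0.108, 0, 0, 0, 1.5], [-0.24, -1.44, 0.114, 0, 0, 0, 1.5], [-0.258, -1.54, 0.12, 0, 0, 0, 1.5], [-0.275, -1.65, 0.127, 0, 0, 0, 1.5], [-0.294, -1.75, 0.133, 0, 0, 0, 1.5], [-0.312, -1.85, 0.14, 0, 0, 0, 1.5], [-0.331, -1.96, 0.147, 0, 0, 0, 1.5], [-0.351, -2.06, 0.154, 0, 0, 0, 1.5]]
blank now 844 ((591.87939453125, -131.27891540527344), (150.10305786132812, 268.870849609375), 82.94914245605469)
```

>>> {"fn": "move_arm", "kwargs": {"deltas": [[-0.021,-0.1,0.013,0,0,0,1.5],[-0.042,-0.21,0.026,0,0,0,1.5],[-0.064,-0.31,0.039,0,0,0,1.5],[-0.087,-0.41,0.053,0,0,0,1.5],[-0.11,-0.51,0.067,0,0,0,1.5],[-0.122,-0.62,0.071,0,0,0,1.5],[-0.135,-0.72,0.076,0,0,0,1.5],[-0.148,-0.82,0.081,0,0,0,1.5],[-0.162,-0.93,0.086,0,0,0,1.5],[-0.177,-1.03,0.091,0,0,0,1.5]]}}

```text
time: 26.85
tool_pos: [0.6073, -0.1548, 0.1166]
ee_rot: [0.737, 0.653, -0.127, 0.117]
contact_force: [5.1, -3.8, 2.7]
finger_gap: 0.223
finger_force: 60.2
```

```bash
python3 -c "
from h import *
rows(3,16,0,0)"
```

```text
t 26.85 ball [18.5 16.6 24.1] F blank axes [ 5.53 -3.13] 2.7 grip 60 need y 15.4 rot [ 0.007 -0.001 -0.002]
[[-0.014, -0.1, 0.005, 0, 0, 0, 1.5], [-0.029, -0.19, 0.01, 0, 0, 0, 1.5], [-0.044, -0.29, 0.016, 0, 0, 0, 1.5], [-0.059, -0.39, 0.022, 0, 0, 0, 1.5], [-0.075, -0.48, 0.027, 0, 0, 0, 1.5], [-0.092, -0.58, 0.033, 0, 0, 0, 1.5], [-0.108, -0.68, 0.039, 0, 0, 0, 1.5], [-0.126, -0.77, 0.046, 0, 0, 0, 1.5], [-0.143, -0.87, 0.052, 0, 0, 0, 1.5], [-0.161, -0.97, 0.059, 0, 0, 0, 1.5], [-0.18, -1.06, 0.065, 0, 0, 0, 1.5], [-0.199, -1.16, 0.072, 0, 0, 0, 1.5], [-0.218, -1.26, 0.079, 0, 0, 0, 1.5], [-0.238, -1.35, 0.086, 0, 0, 0, 1.5], [-0.258, -1.45, 0.094, 0, 0, 0, 1.5], [-0.278, -1.55, 0.101, 0, 0, 0, 1.5]]
```

```bash
python3 -c "
from h import *
rows(-5,20,-.3,0)"
```

```text
t 26.85 ball [18.5 16.6 24.1] F blank axes [ 5.53 -3.13] 2.7 grip 60 need y 15.4 rot [ 0.007 -0.001 -0.002]
[[-0.023, -0.12, 0.008, 0, 0, 0, 1.5], [-0.046, -0.23, 0.017, 0, 0, 0, 1.5], [-0.07, -0.35, 0.026, 0, 0, 0, 1.5], [-0.095, -0.47, 0.035, 0, 0, 0, 1.5], [-0.121, -0.59, 0.044, 0, 0, 0, 1.5], [-0.141, -0.7, 0.051, 0, 0, 0, 1.5], [-0.162, -0.82, 0.059, 0, 0, 0, 1.5], [-0.184, -0.94, 0.067, 0, 0, 0, 1.5], [-0.207, -1.06, 0.075, 0, 0, 0, 1.5], [-0.229, -1.17, 0.084, 0, 0, 0, 1.5], [-0.253, -1.29, 0.092, 0, 0, 0, 1.5], [-0.277, -1.41, 0.101, 0, 0, 0, 1.5], [-0.301, -1.53, 0.11, 0, 0, 0, 1.5], [-0.326, -1.64, 0.119, 0, 0, 0, 1.5], [-0.352, -1.76, 0.128, 0, 0, 0, 1.5], [-0.378, -1.88, 0.138, 0, 0, 0, 1.5], [-0.404, -2.0, 0.147, 0, 0, 0, 1.5], [-0.431, -2.11, 0.157, 0, 0, 0, 1.5], [-0.458, -2.23, 0.167, 0, 0, 0, 1.5], [-0.486, -2.35, 0.177, 0, 0, 0, 1.5]]
```

>>> {"fn": "move_arm", "kwargs": {"deltas": [[-0.023,-0.12,0.008,0,0,0,1.5],[-0.046,-0.23,0.017,0,0,0,1.5],[-0.07,-0.35,0.026,0,0,0,1.5],[-0.095,-0.47,0.035,0,0,0,1.5],[-0.121,-0.59,0.044,0,0,0,1.5],[-0.141,-0.7,0.051,0,0,0,1.5],[-0.162,-0.82,0.059,0,0,0,1.5],[-0.184,-0.94,0.067,0,0,0,1.5],[-0.207,-1.06,0.075,0,0,0,1.5],[-0.229,-1.17,0.084,0,0,0,1.5],[-0.253,-1.29,0.092,0,0,0,1.5],[-0.277,-1.41,0.101,0,0,0,1.5],[-0.301,-1.53,0.11,0,0,0,1.5],[-0.326,-1.64,0.119,0,0,0,1.5],[-0.352,-1.76,0.128,0,0,0,1.5],[-0.378,-1.88,0.138,0,0,0,1.5],[-0.404,-2.0,0.147,0,0,0,1.5]]}}

```text
time: 28.55
tool_pos: [0.5868, -0.1566, 0.1165]
ee_rot: [0.737, 0.653, -0.127, 0.117]
contact_force: [4.7, -3.4, 2.4]
finger_gap: 0.217
finger_force: 60.2
```

```bash
python3 -c "
from h import *
rows(-20,20,0,0)"
```

```text
t 28.55 ball [-1.7 12.5 24. ] F blank axes [ 5.05 -2.84] 2.44 grip 60 need y 11.3 rot [ 0.006 -0.002 -0.002]
[[-0.021, -0.09, 0.008, 0, 0, 0, 1.5], [-0.042, -0.18, 0.015, 0, 0, 0, 1.5], [-0.063, -0.27, 0.023, 0, 0, 0, 1.5], [-0.085, -0.37, 0.031, 0, 0, 0, 1.5], [-0.107, -0.46, 0.039, 0, 0, 0, 1.5], [-0.129, -0.55, 0.047, 0, 0, 0, 1.5], [-0.151, -0.64, 0.055, 0, 0, 0, 1.5], [-0.173, -0.73, 0.063, 0, 0, 0, 1.5], [-0.195, -0.82, 0.071, 0, 0, 0, 1.5], [-0.218, -0.92, 0.079, 0, 0, 0, 1.5], [-0.241, -1.01, 0.088, 0, 0, 0, 1.5], [-0.263, -1.1, 0.096, 0, 0, 0, 1.5], [-0.286, -1.19, 0.104, 0, 0, 0, 1.5], [-0.309, -1.28, 0.112, 0, 0, 0, 1.5], [-0.332, -1.37, 0.121, 0, 0, 0, 1.5], [-0.355, -1.47, 0.129, 0, 0, 0, 1.5], [-0.378, -1.56, 0.138, 0, 0, 0, 1.5], [-0.401, -1.65, 0.146, 0, 0, 0, 1.5], [-0.425, -1.74, 0.155, 0, 0, 0, 1.5], [-0.448, -1.83, 0.163, 0, 0, 0, 1.5]]
```

>>> {"fn": "move_arm", "kwargs": {"deltas": [[-0.021,-0.09,0.008,0,0,0,1.5],[-0.042,-0.18,0.015,0,0,0,1.5],[-0.063,-0.27,0.023,0,0,0,1.5],[-0.085,-0.37,0.031,0,0,0,1.5],[-0.107,-0.46,0.039,0,0,0,1.5],[-0.129,-0.55,0.047,0,0,0,1.5],[-0.151,-0.64,0.055,0,0,0,1.5],[-0.173,-0.73,0.063,0,0,0,1.5],[-0.195,-0.82,0.071,0,0,0,1.5],[-0.218,-0.92,0.079,0,0,0,1.5],[-0.241,-1.01,0.088,0,0,0,1.5],[-0.263,-1.1,0.096,0,0,0,1.5],[-0.286,-1.19,0.104,0,0,0,1.5],[-0.309,-1.28,0.112,0,0,0,1.5],[-0.332,-1.37,0.121,0,0,0,1.5],[-0.355,-1.47,0.129,0,0,0,1.5],[-0.378,-1.56,0.138,0,0,0,1.5],[-0.401,-1.65,0.146,0,0,0,1.5],[-0.425,-1.74,0.155,0,0,0,1.5],[-0.448,-1.83,0.163,0,0,0,1.5]]}}

```text
time: 30.55
tool_pos: [0.5681, -0.1591, 0.1165]
ee_rot: [0.737, 0.653, -0.127, 0.117]
contact_force: [5.6, -2.8, 2.0]
finger_gap: 0.22
finger_force: 60.2
```

```bash
python3 -c "
from h import *
rows(-40,20,0,0)"
```

```text
t 30.55 ball [-20.    7.7  24. ] F blank axes [ 5.93 -2.06] 1.96 grip 60 need y 6.6 rot [ 0.006 -0.002 -0.002]
[[-0.025, -0.1, 0.009, 0, 0, 0, 1.5], [-0.05, -0.2, 0.018, 0, 0, 0, 1.5], [-0.076, -0.3, 0.028, 0, 0, 0, 1.5], [-0.101, -0.4, 0.037, 0, 0, 0, 1.5], [-0.126, -0.5, 0.046, 0, 0, 0, 1.5], [-0.151, -0.6, 0.055, 0, 0, 0, 1.5], [-0.176, -0.7, 0.064, 0, 0, 0, 1.5], [-0.2, -0.8, 0.073, 0, 0, 0, 1.5], [-0.225, -0.9, 0.082, 0, 0, 0, 1.5], [-0.249, -1.0, 0.091, 0, 0, 0, 1.5], [-0.273, -1.1, 0.099, 0, 0, 0, 1.5], [-0.297, -1.2, 0.108, 0, 0, 0, 1.5], [-0.321, -1.3, 0.117, 0, 0, 0, 1.5], [-0.344, -1.4, 0.125, 0, 0, 0, 1.5], [-0.367, -1.5, 0.134, 0, 0, 0, 1.5], [-0.39, -1.6, 0.142, 0, 0, 0, 1.5], [-0.413, -1.7, 0.15, 0, 0, 0, 1.5], [-0.435, -1.8, 0.158, 0, 0, 0, 1.5], [-0.457, -1.9, 0.166, 0, 0, 0, 1.5], [-0.479, -2.0, 0.174, 0, 0, 0, 1.5]]
```

>>> {"fn": "move_arm", "kwargs": {"deltas": [[-0.025,-0.1,0.009,0,0,0,1.5],[-0.05,-0.2,0.018,0,0,0,1.5],[-0.076,-0.3,0.028,0,0,0,1.5],[-0.101,-0.4,0.037,0,0,0,1.5],[-0.126,-0.5,0.046,0,0,0,1.5],[-0.151,-0.6,0.055,0,0,0,1.5],[-0.176,-0.7,0.064,0,0,0,1.5],[-0.2,-0.8,0.073,0,0,0,1.5],[-0.225,-0.9,0.082,0,0,0,1.5],[-0.249,-1.0,0.091,0,0,0,1.5],[-0.273,-1.1,0.099,0,0,0,1.5],[-0.297,-1.2,0.108,0,0,0,1.5],[-0.321,-1.3,0.117,0,0,0,1.5],[-0.344,-1.4,0.125,0,0,0,1.5],[-0.367,-1.5,0.134,0,0,0,1.5],[-0.39,-1.6,0.142,0,0,0,1.5],[-0.413,-1.7,0.15,0,0,0,1.5],[-0.435,-1.8,0.158,0,0,0,1.5],[-0.457,-1.9,0.166,0,0,0,1.5],[-0.479,-2.0,0.174,0,0,0,1.5]]}}

```text
time: 32.55
tool_pos: [0.5476, -0.1618, 0.1165]
ee_rot: [0.737, 0.653, -0.127, 0.117]
contact_force: [4.2, -3.1, 2.8]
finger_gap: 0.223
finger_force: 60.2
```

```bash
python3 -c "
from h import *
rows(-58,20,0,0)"
```

```text
t 32.55 ball [-40.    2.6  24. ] F blank axes [ 4.5  -2.55] 2.85 grip 60 need y 1.5 rot [ 0.006 -0.002 -0.002]
[[-0.019, -0.09, 0.007, 0, 0, 0, 1.5], [-0.038, -0.18, 0.014, 0, 0, 0, 1.5], [-0.056, -0.27, 0.02, 0, 0, 0, 1.5], [-0.074, -0.36, 0.027, 0, 0, 0, 1.5], [-0.092, -0.45, 0.034, 0, 0, 0, 1.5], [-0.11, -0.54, 0.04, 0, 0, 0, 1.5], [-0.127, -0.63, 0.046, 0, 0, 0, 1.5], [-0.143, -0.72, 0.052, 0, 0, 0, 1.5], [-0.16, -0.81, 0.058, 0, 0, 0, 1.5], [-0.176, -0.9, 0.064, 0, 0, 0, 1.5], [-0.191, -0.99, 0.07, 0, 0, 0, 1.5], [-0.206, -1.08, 0.075, 0, 0, 0, 1.5], [-0.221, -1.17, 0.081, 0, 0, 0, 1.5], [-0.235, -1.26, 0.086, 0, 0, 0, 1.5], [-0.249, -1.35, 0.091, 0, 0, 0, 1.5], [-0.263, -1.44, 0.096, 0, 0, 0, 1.5], [-0.276, -1.53, 0.1, 0, 0, 0, 1.5], [-0.288, -1.62, 0.105, 0, 0, 0, 1.5], [-0.3, -1.71, 0.109, 0, 0, 0, 1.5], [-0.312, -1.8, 0.113, 0, 0, 0, 1.5]]
```

>>> {"fn": "move_arm", "kwargs": {"deltas": [[-0.019,-0.09,0.007,0,0,0,1.5],[-0.038,-0.18,0.014,0,0,0,1.5],[-0.056,-0.27,0.02,0,0,0,1.5],[-0.074,-0.36,0.027,0,0,0,1.5],[-0.092,-0.45,0.034,0,0,0,1.5],[-0.11,-0.54,0.04,0,0,0,1.5],[-0.127,-0.63,0.046,0,0,0,1.5],[-0.143,-0.72,0.052,0,0,0,1.5],[-0.16,-0.81,0.058,0,0,0,1.5],[-0.176,-0.9,0.064,0,0,0,1.5],[-0.191,-0.99,0.07,0,0,0,1.5],[-0.206,-1.08,0.075,0,0,0,1.5],[-0.221,-1.17,0.081,0,0,0,1.5],[-0.235,-1.26,0.086,0,0,0,1.5],[-0.249,-1.35,0.091,0,0,0,1.5],[-0.263,-1.44,0.096,0,0,0,1.5],[-0.276,-1.53,0.1,0,0,0,1.5],[-0.288,-1.62,0.105,0,0,0,1.5],[-0.3,-1.71,0.109,0,0,0,1.5],[-0.312,-1.8,0.113,0,0,0,1.5]]}}

```text
time: 34.55
tool_pos: [0.529, -0.163, 0.1165]
ee_rot: [0.737, 0.653, -0.127, 0.117]
contact_force: [4.8, -2.5, 3.2]
finger_gap: 0.224
finger_force: 60.1
```

```bash
python3 -c "
from h import *
rows(-77,20,0.15,0)"
```

```text
t 34.55 ball [-58.3  -0.8  24. ] F blank axes [ 5.06 -1.91] 3.24 grip 60 need y -1.9 rot [ 0.006 -0.001 -0.002]
[[-0.008, -0.09, 0.003, 0, 0, 0, 1.5], [-0.016, -0.19, 0.006, 0, 0, 0, 1.5], [-0.024, -0.28, 0.009, 0, 0, 0, 1.5], [-0.031, -0.37, 0.011, 0, 0, 0, 1.5], [-0.037, -0.47, 0.014, 0, 0, 0, 1.5], [-0.046, -0.56, 0.017, 0, 0, 0, 1.5], [-0.054, -0.65, 0.02, 0, 0, 0, 1.5], [-0.061, -0.75, 0.022, 0, 0, 0, 1.5], [-0.068, -0.84, 0.025, 0, 0, 0, 1.5], [-0.075, -0.93, 0.027, 0, 0, 0, 1.5], [-0.081, -1.03, 0.029, 0, 0, 0, 1.5], [-0.086, -1.12, 0.031, 0, 0, 0, 1.5], [-0.091, -1.21, 0.033, 0, 0, 0, 1.5], [-0.095, -1.31, 0.034, 0, 0, 0, 1.5], [-0.098, -1.4, 0.036, 0, 0, 0, 1.5], [-0.101, -1.49, 0.037, 0, 0, 0, 1.5], [-0.104, -1.59, 0.038, 0, 0, 0, 1.5], [-0.106, -1.68, 0.038, 0, 0, 0, 1.5], [-0.107, -1.77, 0.039, 0, 0, 0, 1.5], [-0.108, -1.87, 0.039, 0, 0, 0, 1.5]]
```

>>> {"fn": "move_arm", "kwargs": {"deltas": [[-0.008,-0.09,0.003,0,0,0,1.5],[-0.015,-0.19,0.006,0,0,0,1.5],[-0.022,-0.28,0.009,0,0,0,1.5],[-0.027,-0.37,0.01,0,0,0,1.5],[-0.032,-0.47,0.012,0,0,0,1.5],[-0.038,-0.56,0.014,0,0,0,1.5],[-0.044,-0.65,0.017,0,0,0,1.5],[-0.049,-0.75,0.018,0,0,0,1.5],[-0.055,-0.84,0.02,0,0,0,1.5],[-0.06,-0.93,0.021,0,0,0,1.5],[-0.065,-1.03,0.023,0,0,0,1.5],[-0.07,-1.12,0.025,0,0,0,1.5],[-0.074,-1.21,0.027,0,0,0,1.5],[-0.078,-1.31,0.028,0,0,0,1.5],[-0.08,-1.4,0.03,0,0,0,1.5],[-0.083,-1.49,0.031,0,0,0,1.5],[-0.085,-1.59,0.032,0,0,0,1.5],[-0.087,-1.68,0.032,0,0,0,1.5],[-0.088,-1.77,0.033,0,0,0,1.5],[-0.089,-1.87,0.033,0,0,0,1.5]]}}

```text
time: 36.55
tool_pos: [0.51, -0.1619, 0.1164]
ee_rot: [0.737, 0.653, -0.128, 0.117]
contact_force: [4.1, -3.5, 3.4]
finger_gap: 0.22
finger_force: 60.1
```

```bash
python3 -c "
from h import *
rows(-89,14,0.2,0)"
```

```text
t 36.55 ball [-77.5  -2.1  23.9] F blank axes [ 4.48 -2.95] 3.42 grip 60 need y -3.2 rot [ 0.005 -0.001 -0.002]
[[0.005, -0.08, -0.002, 0, 0, 0, 1.5], [0.011, -0.16, -0.004, 0, 0, 0, 1.5], [0.017, -0.25, -0.006, 0, 0, 0, 1.5], [0.021, -0.33, -0.008, 0, 0, 0, 1.5], [0.023, -0.41, -0.008, 0, 0, 0, 1.5], [0.025, -0.49, -0.009, 0, 0, 0, 1.5], [0.028, -0.58, -0.01, 0, 0, 0, 1.5], [0.031, -0.66, -0.011, 0, 0, 0, 1.5], [0.034, -0.74, -0.012, 0, 0, 0, 1.5], [0.037, -0.82, -0.014, 0, 0, 0, 1.5], [0.041, -0.91, -0.015, 0, 0, 0, 1.5], [0.046, -0.99, -0.017, 0, 0, 0, 1.5], [0.051, -1.07, -0.018, 0, 0, 0, 1.5], [0.056, -1.15, -0.02, 0, 0, 0, 1.5]]
```

>>> {"fn": "move_arm", "kwargs": {"deltas": [[0.005,-0.08,-0.002,0,0,0,1.5],[0.011,-0.16,-0.004,0,0,0,1.5],[0.017,-0.25,-0.006,0,0,0,1.5],[0.021,-0.33,-0.008,0,0,0,1.5],[0.023,-0.41,-0.008,0,0,0,1.5],[0.025,-0.49,-0.009,0,0,0,1.5],[0.028,-0.58,-0.01,0,0,0,1.5],[0.031,-0.66,-0.011,0,0,0,1.5],[0.034,-0.74,-0.012,0,0,0,1.5],[0.037,-0.82,-0.014,0,0,0,1.5],[0.041,-0.91,-0.015,0,0,0,1.5],[0.046,-0.99,-0.017,0,0,0,1.5],[0.051,-1.07,-0.018,0,0,0,1.5],[0.056,-1.15,-0.02,0,0,0,1.5]]}}

```text
time: 37.95
tool_pos: [0.4987, -0.1601, 0.1165]
ee_rot: [0.737, 0.653, -0.128, 0.117]
contact_force: [4.4, -3.3, 3.2]
finger_gap: 0.224
finger_force: 60.1
```

```bash
python3 -c "
from h import *
rep()
overlay('pics/w7.png')"
```

```text
t 37.95 ball [-88.9  -1.6  24. ] F blank axes [ 4.79 -2.76] 3.23 grip 60 need y -2.8 rot [ 0.005 -0.001 -0.001]
```

View pics/w7.png

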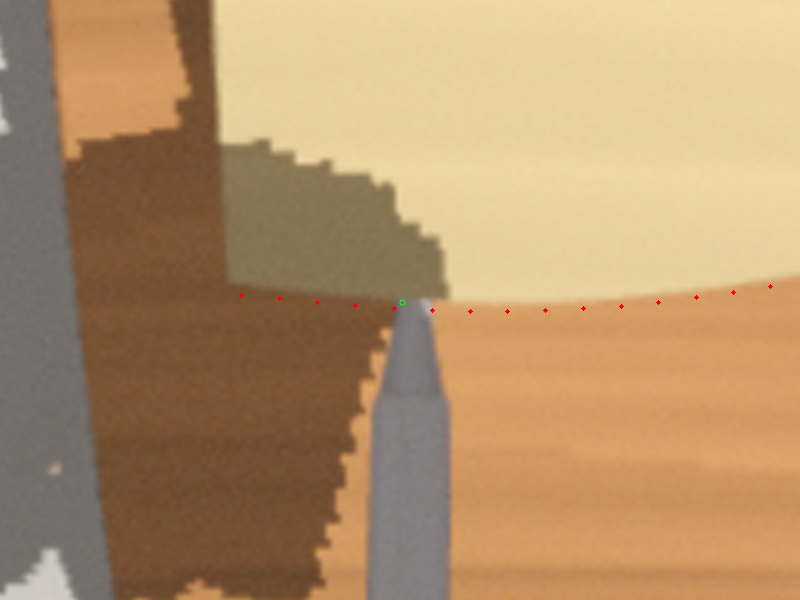

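The nose at (410,300) is still on the edge near the near end, and the template corner at (228,285) is where expected, so the blank has stayed. Now I retreat and lay the stylus down.

```bash
python3 -c "
from h import *
print('tool',end=' ');go([.42,-.29,.17],ROT(-20)); go([.397,-.293,.13],ROT(40))"
```

```text
tool delta cm [-14.84  -6.22  -0.33] rotvec [ 0.005 -0.001 -0.001] rows>= 4
delta cm [-14.01  -8.49   3.61] rotvec [5.000e-03 1.047e+00 1.000e-03] rows>= 8
```

>>> {"fn": "move_arm", "kwargs": {"deltas": [[-0.1,0,-0.1,0,0,0,1.5],[-0.5,0,-0.3,0,0,0,1.5],[-1.5,0,-2,0,0,0,1.5],[-2.5,-0.2,-4.5,0,0,0,1.5],[-4.5,-1,-5,0,0,0,1.5],[-7.5,-2.5,-4,0,0,0,1.5],[-11,-4.5,-2.5,0,0,0,1.5],[-14,-6,-1,0,0,0,1.5],[-14.84,-6.22,-0.33,0,0.1,0,1.5],[-14.8,-6.22,-0.3,0,0.24,0,1.5],[-14.6,-6.8,0.5,0,0.38,0,1.5],[-14.5,-7.4,1.2,0,0.52,0,1.5],[-14.3,-7.8,2,0,0.66,0,1.5],[-14.2,-8.2,2.8,0,0.8,0,1.5],[-14.1,-8.4,3.4,0,0.93,0,1.5],[-14.01,-8.49,3.61,0,1.047,0,1.5],[-14.01,-8.49,3.61,0,1.047,0,1.5],[-14.01,-8.49,3.61,0,1.047,0,1.5]]}}

```text
time: 39.8
tool_pos: [0.3943, -0.2922, 0.1281]
ee_rot: [0.704, 0.623, 0.256, -0.228]
contact_force: [0.5, 0.3, -0.2]
finger_gap: 0.216
finger_force: 60.0
```

```bash
python3 -c "
from h import *
st=arm.sense();print(st['time'],st['tool_pos'],st['contact_force']);go([.397,-.293,.03],ROT(40))"
```

```text
39.8 [ 0.39432209 -0.29220923  0.12811788] [ 0.53092533  0.26915593 -0.18413966]
delta cm [-6.35  0.3   7.48] rotvec [-0.001 -0.001 -0.002] rows>= 2
```

>>> {"fn": "move_arm", "kwargs": {"deltas": [[-2,0.1,2.4,0,0,0,1.5],[-4,0.2,4.7,0,0,0,1.5],[-5.4,0.3,6.4,0,0,0,1.5],[-6.1,0.3,7.2,0,0,0,1.5],[-6.35,0.3,7.48,0,0,0,1.5],[-6.42,0.3,7.56,0,0,0,1.5],[-6.48,0.3,7.64,0,0,0,1.5],[-6.55,0.3,7.71,0,0,0,1.5],[-6.55,0.3,7.71,0,0,0,1.5]]}}

```text
time: 40.7
tool_pos: [0.3981, -0.2944, 0.0287]
ee_rot: [0.703, 0.624, 0.256, -0.226]
contact_force: [0.8, -0.7, -1.1]
finger_gap: 0.218
finger_force: 60.0
```

>>> {"fn": "move_arm", "kwargs": {"deltas": [[-0.06,0,0.08,0,0,0,1.5],[-0.13,0,0.15,0,0,0,1.5],[-0.19,0,0.23,0,0,0,1.5],[-0.26,0,0.31,0,0,0,1.5],[-0.3,0,0.36,0,0,0,1.5],[-0.3,0,0.36,0,0,0,1.5]]}}

```text
time: 41.3
tool_pos: [0.3978, -0.2939, 0.0244]
ee_rot: [0.703, 0.623, 0.256, -0.227]
contact_force: [-1.8, -0.9, 5.1]
finger_gap: 0.217
finger_force: 60.0
```

>>> {"fn": "move_arm", "kwargs": {"deltas": [[0,0,0,0,0,0,2.6],[0,0,0,0,0,0,4],[0,0,0,0,0,0,4],[0,0,0,0,0,0,4],[0.6,0,-0.8,0,0,0,4],[2,0,-2.4,0,0,0,4],[4,0,-5,0,0,0,4],[6,0,-8,0,0,0,4],[7,0,-11,0,0,0,4],[8,0,-14,0,0,0,4],[8,0,-14,0,0,0,4],[8,0,-14,0,-0.1,0,4],[8,0,-14,0,-0.24,0,4],[8,0,-14,0,-0.38,0,4],[8,0,-14,0,-0.52,0,4],[8,0,-14,0,-0.66,0,4],[8,0,-14,0,-0.66,0,4]]}}

```text
time: 43.0
tool_pos: [0.3943, -0.3193, 0.1822]
ee_rot: [0.747, 0.665, 0.014, -0.012]
contact_force: [-0.1, 0.5, -0.9]
finger_gap: 0.45
finger_force: 0.0
```

Run:
```python
from h import *
st=arm.sense(); print(st["time"],st["tool_pos"],st["contact_force"]); s=arm.snapshot("wrist"); f=s["frame"]; hsv=cv2.cvtColor(f,cv2.COLOR_RGB2HSV)
at,D=wristrays(st,s); h=np.radians(83.1); n=np.array([np.cos(h),np.sin(h)])
p=at(.018)[...,:2]; w=(p-[.396,-.297])
m=(hsv[...,2]<130)&(hsv[...,1]>90)&(D[...,2]<-.2)&(np.abs(w@n)<.09)&(np.abs(w@[n[1],-n[0]])<.03)
print("handle",m.sum(),cv2.minAreaRect(p[m].astype(np.float32)*1000))
t=arm.snapshot("top"); P=cloud(t); mm=np.zeros((384,512),bool); mm[140:240,265:325]=1; mm&=(P[...,2]>.013)&(P[...,2]<.04)&(abs(P[...,0]-.592)<.16)&(abs(P[...,1]+.1316)<.11)
print("blank now",mm.sum(),cv2.minAreaRect(P[mm][:,:2].astype(np.float32)*1000))
q=(abs((P[...,:2]-[.396,-.297])@[n[1],-n[0]])<.006)&(abs((P[...,:2]-[.396,-.297])@n)<.05); print("handle top z",q.sum(),np.percentile(P[q][:,2],[10,50,90]) if q.any() else "")
```

```text
43.0 [ 0.39425951 -0.3193205   0.18215207] [-0.05514457  0.53036541 -0.88040749]
handle 1325 ((397.50921630859375, -298.9230041503906), (106.95088958740234, 18.815223693847656), 83.04199981689453)
blank now 3699 ((592.10888671875, -131.50604248046875), (150.7657928466797, 270.04351806640625), 83.04330444335938)
handle top z 582 [0.0201623  0.53358109 0.54379432]
```

```bash
python3 -c "
from station import arm
print(arm.job_done())"
```

```text
the job is handed in; nothing more can be done
None
```

I traced the whole curved edge from about x = +85 to −89 mm, with both contacts felt along the way. The stylus is released on the saw top, clear of blank and tray. The blank moved under 1 mm, and the job was handed in at 43 s with no verdict returned.

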